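Fetch the drill vice from behind the varnish bottles

ROBOT

A 6-joint arm with a two-finger parallel gripper is mounted at the origin on the work surface. World frame = base frame: x ahead of the robot, y to its left, z up, the work surface at z = 0. Lengths are in m, angles in rad, forces in N, time in s.
With the tool pointing down it reaches from about 0.375 to 0.9 m from the base axis. Payload 3.1 kg.
Tool frame: the origin (TCP) lies on the centre line of the jaws, within the pads' length; the fingertips stand robot.nose_length ahead of it and the grasp point (between the pads) lies 6 mm ahead of it (robot.nose_length is the distance from the TCP to the fingertips, in m); z points along the fingers, y is the line along which they close (so a half turn about z gives the same grasp; the last joint's range is limited). The gripper opens to 87 mm and grips with 3 to 60 N. Pads are 19 mm wide; open, the fingers measure 117 mm over their backs; the gripper's body (75 mm by 190 mm) begins 51 mm behind the grasp point.
Start: joints at [1.016, 0.527, 1.433, -0, 1.181, -0.178], TCP at [0.229, 0.581, 0.248] pointing down, gripper open.
Joint ranges: [-3.08, 3.08], [-0.75, 2.2], [0.22, 2.44], [-1.43, 4.57], [0, 2.65], [-2.85, 2.85]. Speed limits (rad/s): [2.79, 2.79, 3.14, 3.14, 3.14, 3.14].

INTERFACE

Orientations are given as a unit quaternion [x, y, z, w].
In Python, from rig import robot gives the robot as it stands.
- The arm moves only by the shell command python3 -m crank 'ROWS' [FORCE]. ROWS is JSON, one flat list of numbers, 7 for each row, row after row: the shift along the tool's x, y, z in mm, then the turn, a rotation vector about the tool's x, y, z in degrees, then the closure in counts, from 0 (fully open) to 255 (shut). In form: [x, y, z, ax, ay, az, fingers, x, y, z, ax, ay, az, fingers, ...]. A call has exactly 5 rows; each row is the pose to reach, as a shift and turn from the pose commanded when the call began, along the tool's axes at that moment; what a row does not reach only later rows make up. A row lasts 1/12 s, in which the tool goes at most 41.7 mm and 7.16 degrees, less where a joint would pass 70% of its speed; a pose out of reach is approached as far as the arm can. A call with a gripper value outside its range is refused whole. The fingers move at their own pace and stop on an object; FORCE is the grip in N (left out, the last holds). Time passes only in rows, so rows that repeat a pose let the fingers close, or fill a call up. It gives the time, the measured TCP pose, the force, the opening and the grip force at its end, in the units of the state.
- robot.get_obs(): the state, without advancing time (a new reading comes with each control period).
- robot.camera(name): name is "scene" or "top" or "wrist"; returns a dict with "pixels" (420x560x3 uint8, red, green, blue), "intrinsics" (3x3 intrinsics, pixels), "k1" (the pictures are not rectified: a ray, as slopes to the right and down, at radius r is drawn at 1 + k1 r^2 times it, then the intrinsics apply), "extrinsics" (4x4, takes a point from camera to world coordinates); the wrist camera has in their place "mount" (4x4, takes a point from camera to tool coordinates, whose origin is the TCP and whose axes are the flange's). Camera axes: x right, y down, z forward; pixel columns grow to the right and rows downward; lengths in m; the calibration is good to about 2 mm. A picture is of the moment at which its call begins: read the wrist's pose just before it. There is no depth.
- robot.hand_in(): hands the job in; it is judged then, once.
The state is a dict: "time": time; "q": joint angles; "joint_velocities": joint speeds; "joint_torque": joint torques, N m; "position": TCP position; "tool_rot": TCP orientation; "ft_force": force on the tool from outside, world axes, zero at the start; "moment": the same for the moment, N m; "grip_width": finger opening in m; "grip_force": force on a finger pad.
Only numpy, scipy, OpenCV 4.12 (cv2) and the standard library are available. Lean on these libraries where they do the work, as an engineer would, in place of code of your own. Each camera call takes 0.05 s, during which the arm holds its last target. There are 200 camera calls.

TASK

Clear the three varnish bottles out of the tray and stand them on the black rubber mat, then fetch the vice from behind them and set it down flat and square inside the yellow frame on the green machine table, its length along the slots (handle either way). Only then put each bottle back upright in the middle of the spot of its own colour in the tray, and let go of everything. Leave the brass tin in the tray where it is, and do not tip over any bottle.

Things in the scene. Friction and masses are not known exactly. Their poses are not given: they have to be found in the camera images.
- red_bottle: varnish bottle, amber glass, red label and red cap; loose, about 0.15 kg; body 40 mm diameter, straight up to 92 mm, then a 33 mm cap, 115 mm tall in all. Origin: centre of the underside, z up. Starts upright on the spot of its own colour in the wooden tray, in front of the vice; the bottles stand in a row, 75 mm apart centre to centre, colours in any order
- blue_bottle: varnish bottle, amber glass, blue label and blue cap; loose, about 0.15 kg; body 40 mm diameter, straight up to 92 mm, then a 33 mm cap, 115 mm tall in all. Origin: centre of the underside, z up. Starts upright on the spot of its own colour in the wooden tray, in front of the vice; the bottles stand in a row, 75 mm apart centre to centre, colours in any order
- yellow_bottle: varnish bottle, amber glass, yellow label and yellow cap; loose, about 0.15 kg; body 40 mm diameter, straight up to 92 mm, then a 33 mm cap, 115 mm tall in all. Origin: centre of the underside, z up. Starts upright on the spot of its own colour in the wooden tray, in front of the vice; the bottles stand in a row, 75 mm apart centre to centre, colours in any order
- red_spot: red painted spot, 58 mm diameter, flush in the tray floor (12 mm above the bench): home of the red bottle. Origin: its centre; x points to the back of the tray, y along the row of spots. The tray is fixed, 290 mm along y by 210 mm along x, rim 22 mm above the bench; the row lies 25 mm in front of the tray's middle
- blue_spot: blue painted spot, 58 mm diameter, flush in the tray floor (12 mm above the bench): home of the blue bottle. Origin: its centre; x points to the back of the tray, y along the row of spots. The tray is fixed, 290 mm along y by 210 mm along x, rim 22 mm above the bench; the row lies 25 mm in front of the tray's middle
- yellow_spot: yellow painted spot, 58 mm diameter, flush in the tray floor (12 mm above the bench): home of the yellow bottle. Origin: its centre; x points to the back of the tray, y along the row of spots. The tray is fixed, 290 mm along y by 210 mm along x, rim 22 mm above the bench; the row lies 25 mm in front of the tray's middle
- vice: grey drill vice with black handle, one rigid loose piece, 0.65 kg, behind the bottles in the tray, length (y) along the row. Origin: centre of its underside, within 10 mm of the centre of mass seen from above. Base 52 (x) by 112 (y) by 14 mm high; jaws on it: flat sides 44 mm apart in x (grip here), y -40 to 38 with an 8 mm slit at y = 0, top at 48 mm; handle 18 mm thick, to y = 110
- mat: black rubber mat fixed on the bench to one side of the tray (left or right), 230 mm (x) by 150 mm (y) by 5 mm thick: the side area. Origin: centre of the underside; its top is 5 mm above it
- machine_table: green slotted machine table, fixed, on the other side of the tray: 240 mm (x, along its two slots) by 140 mm (y), top 30 mm above the bench. A thin yellow frame, flat paint, is marked on its middle, inside 130 mm (x) by 70 mm (y). Origin: centre of the underside, directly below the frame's centre
- rosin_tin: small round brass tin, loose, 30 mm diameter, 22 mm high, in the back corner of the tray at the end of the vice away from its handle; to be left where it is. Origin: centre of the underside

How it is judged:
By the outcome, as a careful person would: the job done as asked, in the order asked, and still so for the second after the job is handed in, with the robot touching nothing.
It also fails if it takes over 144 s, if anything falls off the work surface, if the arm or the gripper's body presses on something with over 40 N, if the wrist force passes 120 N, or if a joint passes its speed limit or range.

## Working session

There is one attempt and no reset: what is moved stays moved. The work goes in short steps, Python scripts to look and compute and a shell command to move; the robot and the scene stay as the last step left them, time stands still between calls to the robot, and variables do not carry over. Pictures are saved under pics/ and viewed, at most 14 in all, crops included, and the job is handed in when it is done.

```bash
ls; mkdir -p pics
python3 - <<'E'
from rig import robot
import cv2, numpy as np
np.set_printoptions(precision=4,suppress=True)
print(robot.get_obs(), robot.nose_length)
for n in("top","scene"):
    c=robot.camera(n); cv2.imwrite(f"pics/{n}0.png",c["pixels"][...,::-1]); print(n,c["intrinsics"],c["k1"],c["extrinsics"])
E
```

```text
pics
{'time': 0.0, 'q': array([ 1.0165,  0.5285,  1.4339, -0.    ,  1.1814, -0.1785]), 'joint_velocities': array([ 0.0015,  0.0009,  0.0015,  0.0003, -0.0006,  0.0002]), 'joint_torque': array([ -0.0011, -44.0047, -17.6589,   0.0632,   0.0583,  -0.0002]), 'position': array([0.229 , 0.5808, 0.2466]), 'tool_rot': array([ 0.1868,  0.9824, -0.001 , -0.0004]), 'ft_force': array([-0.7868,  0.3944,  0.5474]), 'moment': array([0.0553, 0.0059, 0.0024]), 'grip_force': 0.0, 'grip_width': 0.08718495372726875} 0.025
top [[504.9046   0.     284.3027]
 [  0.     504.9046 213.4691]
 [  0.       0.       1.    ]] -0.001719358151558577 [[-0.0023 -0.9946  0.1038  0.4695]
 [-0.9999  0.0038  0.0139 -0.0047]
 [-0.0142 -0.1037 -0.9945  1.1233]
 [ 0.      0.      0.      1.    ]]
scene [[382.3947   0.     288.4449]
 [  0.     382.3947 210.7009]
 [  0.       0.       1.    ]] -0.05783636371236039 [[ 0.3291  0.6906 -0.644   1.1195]
 [ 0.9442 -0.2501  0.2143 -0.1832]
 [-0.0131 -0.6786 -0.7344  0.6535]
 [ 0.      0.      0.      1.    ]]
```

View pics/top0.png

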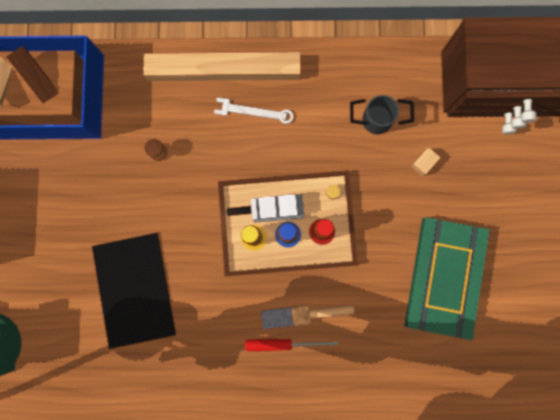

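View pics/scene0.png

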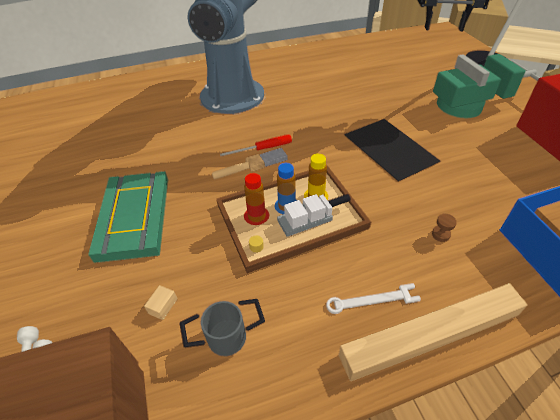

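```bash
cat > h.py <<'E'
from rig import robot
import cv2, numpy as np
from scipy.spatial.transform import Rotation as R
np.set_printoptions(precision=4,suppress=True)
def ray(c,px):
    K=c["intrinsics"]; d=(np.array(px,float)-K[:2,2])/K[0,0]; s=d.copy()
    for _ in range(20): s=d/(1+c["k1"]*(s@s))
    return np.r_[s,1]
def T_of(o):
    T=np.eye(4); T[:3,:3]=R.from_quat(o["tool_rot"]).as_matrix(); T[:3,3]=o["position"]; return T
def back(c,E,px,z):
    d=E[:3,:3]@ray(c,px); p=E[:3,3]; return p+d*(z-p[2])/d[2]
def proj(c,E,P):
    p=np.linalg.inv(E)@np.r_[P,1]; s=p[:2]/p[2]; s=s*(1+c["k1"]*(s@s)); K=c["intrinsics"]; return s*K[0,0]+K[:2,2]
def shift(P,yaw=None,o=None):
    """mm in tool axes from the measured pose to TCP world P; yaw: wanted world angle (deg) of closing line"""
    o=o or robot.get_obs(); T=T_of(o); r=T[:3,:3].T@(np.array(P)-T[:3,3])*1000
    a=np.degrees(np.arctan2(T[1,1],T[0,1])); out=[np.round(r,1),'closing ang',round(a,1)]
    if yaw is not None: out+=['turn z',round(-((yaw-a+90)%180-90),1)]
    return out
def wrist():
    o=robot.get_obs(); c=robot.camera("wrist"); return o,c,T_of(o)@c["mount"]
E
python3 - <<'E'
from h import *
c=robot.camera("top");E=c["extrinsics"]
for n,z,ps in [("tray",.022,[(219,182),(348,172),(355,265),(225,275)]),("mat",.005,[(93,246),(158,234),(175,337),(110,348)]),("table",.03,[(425,217),(489,228),(472,339),(406,327)]),("frame",.03,[(434,243),(471,249),(462,313),(427,307)]),("viceJawsTop",.06,[(252,197),(300,194),(303,215),(255,219)]),("tin",.034,[(334,191)])]:
    w=np.array([back(c,E,p,z)[:2] for p in ps]); print(n,w.mean(0)); print(w.tolist() if 0 else w.round(3).tolist())
    if len(w)==4:
        e=(w[1]-w[0]+w[2]-w[3])/2; f=(w[3]-w[0]+w[2]-w[1])/2
        print("  right-edge len",np.hypot(*e),np.degrees(np.arctan2(e[1],e[0])),"down len",np.hypot(*f),np.degrees(np.arctan2(f[1],f[0])))
h=cv2.cvtColor(c["pixels"],cv2.COLOR_RGB2HSV)
roi=np.zeros(h.shape[:2],np.uint8);roi[218:262,232:342]=1
for n,lo,hi in[("red",(0,150,60),(6,255,255)),("blue",(105,120,40),(130,255,255)),("yellow",(24,150,120),(32,255,255))]:
    m=cv2.inRange(h,lo,hi)*roi; k,l,s,ct=cv2.connectedComponentsWithStats(m); i=1+s[1:,4].argmax()
    print(n,ct[i],s[i],back(c,E,ct[i],.115))
o=robot.get_obs();print(shift(o["position"],0,o))
E
```

```text
tray [0.5633 0.0056]
[[0.655, 0.155], [0.676, -0.13], [0.472, -0.142], [0.451, 0.14]]
  right-edge len 0.2842815178738199 -85.7708239263826 down len 0.20474362609399485 -176.1761241346949
mat [0.4165 0.3425]
[[0.515, 0.437], [0.541, 0.292], [0.316, 0.25], [0.293, 0.391]]
  right-edge len 0.14520218598530546 -80.13691207269926 down len 0.22768730209002744 -168.86511118190012
table [ 0.4453 -0.3394]
[[0.575, -0.294], [0.55, -0.431], [0.316, -0.385], [0.341, -0.247]]
  right-edge len 0.13981478168486527 -100.17293691084366 down len 0.23912530847113111 168.7308134297681
frame [ 0.4439 -0.3404]
[[0.518, -0.312], [0.505, -0.391], [0.37, -0.366], [0.382, -0.293]]
  right-edge len 0.07734073300018512 -99.60315551885355 down len 0.13756555225636236 170.84039945149362
viceJawsTop [0.5959 0.0246]
[[0.616, 0.079], [0.622, -0.023], [0.577, -0.029], [0.569, 0.072]]
  right-edge len 0.10209358862159104 -86.03304819489107 down len 0.04637879454849108 -172.1571811021473
tin [ 0.6319 -0.0977]
[[0.632, -0.098]]
red [322.2157 230.773 ] [310 219  25  25 445] [ 0.5396 -0.0663  0.115 ]
blue [287.5476 230.6762] [280 223  16  17 210] [0.5401 0.003  0.115 ]
yellow [249.1477 233.9602] [242 227  15  15 176] [0.5337 0.0799 0.115 ]
[array([0., 0., 0.]), 'closing ang', np.float64(68.5), 'turn z', np.float64(68.5)]
```

```bash
python3 -c "
import cv2;a=cv2.imread('pics/top0.png')[165:285,210:365];cv2.imwrite('pics/topc.png',cv2.resize(a,None,fx=5,fy=5,interpolation=cv2.INTER_CUBIC)[:600,:775])"
```

```text
(no output)
```

View pics/topc.png

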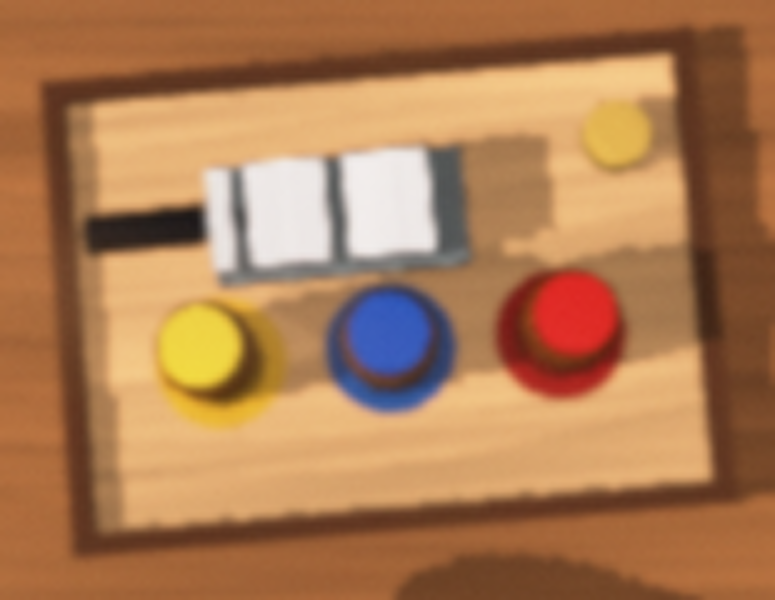

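Run:
```python
from h import *
c=robot.camera("top");E=c["extrinsics"]
f=lambda u,v,z:back(c,E,(210+(u-2)/5,165+(v-2)/5),z)
S=[f(561,334,.012),f(391,347,.012),f(221,363,.012)]
C=[f(574,314,.115),f(390,332,.115),f(201,347,.115)]
for s,k in zip(S,C):print(s[:2],k[:2])
d=S[2]-S[0];print(np.hypot(*d[:2]),np.degrees(np.arctan2(d[1],d[0])))
print("slit",f(336,207,.06)[:2],"jaw ends",f(433,203,.06)[:2],f(244,217,.06)[:2],"handle end",f(88,233,.04)[:2])
print(shift([C[2][0],C[2][1],.20],93.8), shift([.42,.34,.2],93.8))
```

```text
[ 0.5454 -0.0716] [ 0.5464 -0.0707]
[0.5399 0.0033] [0.5394 0.0029]
[0.5331 0.0782] [0.5336 0.0786]
0.1503757772259036 94.69707621307991
slit [0.5964 0.0261] jaw ends [ 0.598  -0.0151] [0.5923 0.0651] handle end [0.5879 0.1339]
[array([-467.7, -355.6,   47.3]), 'closing ang', np.float64(68.5), 'turn z', np.float64(-25.3)] [array([-266. , -154.1,   47.1]), 'closing ang', np.float64(68.5), 'turn z', np.float64(-25.3)]
```

```bash
python3 -m crank '[-15,-11,0,0,0,0,73,-45,-34,0,0,0,0,73,-77,-58,0,0,0,0,73,-110,-83,0,0,0,0,73,-140,-106,0,0,0,0,73]' && python3 -m crank '[-32,-24,0,0,0,0,73,-64,-48,0,0,0,0,73,-96,-73,0,0,0,0,73,-128,-97,0,0,0,0,73,-160,-121,0,0,0,0,73]' && python3 -m crank '[-32,-24,0,0,0,-5,73,-64,-48,0,0,0,-10,73,-96,-73,0,0,0,-16,73,-128,-97,0,0,0,-21,73,-160,-121,0,0,0,-26,73]'
python3 - <<'E'
from h import *
print(shift([.5335,.0785,.25],94.7))
o,c,E=wrist(); cv2.imwrite("pics/w1.png",c["pixels"][...,::-1])
print(o['time'],c["mount"]); print(o['tool_rot'])
for p in[(.5335,.0785,.115),(.5335,.0785,.127),(.5331,.0782,.012),(.5396,.003,.127)]: print(proj(c,E,np.array(p)))
E
```

```text
time: 0.62
position: [0.3211, 0.4296, 0.2474]
tool_rot: [0.186, 0.982, -0.0, 0.0]
ft_force: [-0.4, 0.1, 0.7]
grip_width: 0.0649
grip_force: 0.0
time: 1.03
position: [0.4256, 0.2583, 0.2476]
tool_rot: [0.187, 0.982, 0.0, 0.0]
ft_force: [0.6, 0.1, 0.1]
grip_width: 0.0622
grip_force: 0.0
time: 1.45
position: [0.5301, 0.0869, 0.2475]
tool_rot: [-0.041, 0.999, 0.0, -0.0]
ft_force: [1.0, 0.2, 0.0]
grip_width: 0.0619
grip_force: 0.0
[array([-2.7, -8.7, -2.5]), 'closing ang', np.float64(94.7), 'turn z', np.float64(-0.0)]
1.45 [[-0.     -0.9599 -0.2805  0.077 ]
 [ 1.     -0.0003  0.0011  0.0003]
 [-0.0011 -0.2805  0.9599 -0.1364]
 [ 0.      0.      0.      1.    ]]
[-0.041   0.9992  0.0001 -0.0001]
[269.6962 215.2767]
[269.2164 219.7388]
[272.3703 187.7415]
[170.6063 219.6252]
```

View pics/w1.png

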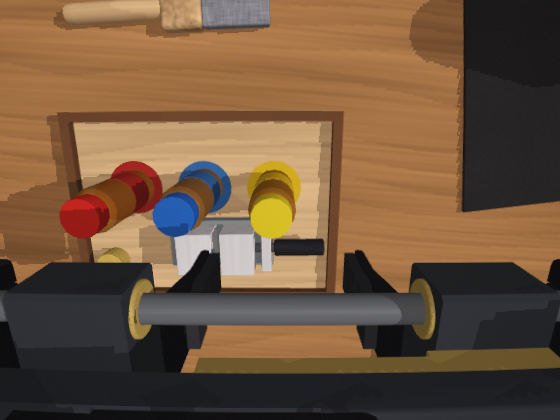

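Run:
```python
from h import *
o,c,E=wrist()
for n,p,z in[("Y",(271,217),.127),("B",(176.5,214.5),.127),("R",(84.5,216.5),.127),("Ys",(274,187),.012),("Bs",(204,187),.012),("Rs",(133.5,187),.012)]: print(n,back(c,E,p,z)[:2])
E2=np.array(robot.camera("top")["extrinsics"])
c=robot.camera("top")
for n,u,v in [("R",574,314),("B",390,332),("Y",201,347)]: print(n,back(c,E2,(210+(u-2)/5,165+(v-2)/5),.127)[:2])
print(shift([.5335,.0785,.16],94.7))
```

```text
Y [0.538  0.0726]
B [0.5421 0.0002]
R [ 0.5498 -0.0723]
Ys [0.5398 0.0721]
Bs [ 0.546  -0.0034]
Rs [ 0.5522 -0.0807]
R [ 0.5455 -0.0699]
B [0.5386 0.0028]
Y [0.5329 0.0776]
[array([-3.2, -9.5, 87.2]), 'closing ang', np.float64(94.3), 'turn z', np.float64(-0.4)]
```

```bash
python3 -m crank '[-1,-2,20,0,0,0,73,-2,-5,40,0,0,0,73,-3,-7,60,0,0,0,73,-5,-7,78,0,0,0,73,-5,-7,82,0,0,0,73]' && python3 -m crank '[0,0,0,0,0,0,73,0,0,0,0,0,0,73,0,0,0,0,0,0,73,0,0,0,0,0,0,73,0,0,0,0,0,0,73]'
python3 - <<'E'
from h import *
o,c,E=wrist(); cv2.imwrite("pics/w2.png",c["pixels"][...,::-1])
h=cv2.cvtColor(c["pixels"],cv2.COLOR_RGB2HSV)
m=cv2.inRange(h,(22,150,150),(32,255,255)); k,l,s,ct=cv2.connectedComponentsWithStats(m)
for i in np.argsort(-s[:,4])[1:5]: print(s[i],ct[i])
print(proj(c,E,(.535,.0755,.127)), T_of(o)[:3,3])
E
```

```text
time: 2.07
position: [0.5323, 0.0838, 0.163]
tool_rot: [-0.04, 0.999, 0.0, -0.003]
ft_force: [0.1, -0.2, -0.6]
grip_width: 0.0621
grip_force: 0.0
time: 2.48
position: [0.5355, 0.0824, 0.1666]
tool_rot: [-0.039, 0.999, -0.0, 0.001]
ft_force: [-0.8, -0.2, 0.0]
grip_width: 0.0619
grip_force: 0.0
[ 247  217   59   63 2779] [276.7021 249.5473]
[ 244  168   68   50 1369] [279.7027 187.2476]
[263 193   3   3   5] [264. 194.]
[261 196   1   1   1] [261. 196.]
[267.7972 257.263 ] [0.5355 0.0824 0.1666]
```

View pics/w2.png

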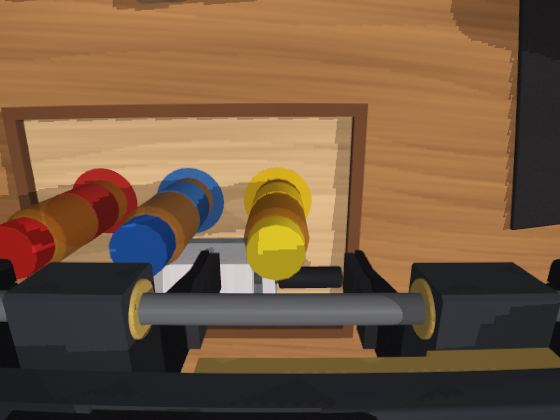

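Run:
```python
from h import *
o,c,E=wrist(); print(c["intrinsics"],c["k1"],o["position"],o["tool_rot"])
T=T_of(o)
for n,p,z in [("cap",(276,247),.127),("spot",(277.5,199),.012),("bcap",(143,246),.127),("bspot",(189,199),.012)]:
    w=back(c,E,p,z); print(n,w, "tool mm",(T[:3,:3].T@(w-T[:3,3]))*1000)
for y in(-31,31): print(proj(c,c["mount"],np.array([0,y,25])/1000),proj(c,c["mount"],np.array([-9.5,y,25])/1000))
```

```text
[[352.0849   0.     281.3916]
 [  0.     352.0849 213.8864]
 [  0.       0.       1.    ]] -0.05173501043683306 [0.5355 0.0823 0.1664] [-0.039   0.9992 -0.0001  0.0009]
cap [0.5286 0.0794 0.127 ] tool mm [ 7.1779 -2.3679 39.4359]
spot [0.5307 0.0793 0.012 ] tool mm [  5.2286  -2.6602 154.4395]
bcap [0.5337 0.0079 0.127 ] tool mm [  7.6284 -74.1044  39.4511]
bspot [0.5365 0.004  0.012 ] tool mm [  5.2942 -78.1715 154.4562]
[218.7535 270.9073] [219.7403 287.8552]
[342.0161 270.85  ] [341.0621 287.7942]
```

```bash
python3 -m crank '[4,-3,10,0,0,0,73,4,-3,25,0,0,0,73,4,-3,40,0,0,0,73,4,-3,55,0,0,0,73,4,-3,64,0,0,0,73]' && python3 -m crank '[0,0,3,0,0,0,73,0,0,6,0,0,0,73,0,0,6,0,0,0,73,0,0,6,0,0,0,73,0,0,6,0,0,0,73]' && python3 -m crank '[0,0,0,0,0,0,255,0,0,0,0,0,0,255,0,0,0,0,0,0,255,0,0,0,0,0,0,255,0,0,0,0,0,0,255]' 15 && python3 -m crank '[0,0,0,0,0,0,255,0,0,0,0,0,0,255,0,0,0,0,0,0,255,0,0,0,0,0,0,255,0,0,0,0,0,0,255]'; python3 -c "
from h import *
print(shift([.485,.355,.25],94.7),robot.get_obs())"
```

```text
time: 3.0
position: [0.5309, 0.0788, 0.1006]
tool_rot: [-0.039, 0.999, 0.0, -0.001]
ft_force: [0.0, 0.1, 0.9]
grip_width: 0.0624
grip_force: 0.0
time: 3.42
position: [0.5318, 0.0789, 0.0962]
tool_rot: [-0.039, 0.999, -0.0, 0.001]
ft_force: [-0.3, 0.2, -0.8]
grip_width: 0.0622
grip_force: 0.0
time: 3.83
position: [0.5314, 0.0789, 0.0957]
tool_rot: [-0.039, 0.999, -0.0, 0.0]
ft_force: [0.1, -0.1, 1.2]
grip_width: 0.0396
grip_force: 15.0
time: 4.25
position: [0.5314, 0.0789, 0.0957]
tool_rot: [-0.039, 0.999, -0.0, 0.0]
ft_force: [0.4, -0.9, 2.8]
grip_width: 0.0398
grip_force: 15.0
[array([  24.7,  278.9, -154.3]), 'closing ang', np.float64(94.5), 'turn z', np.float64(-0.2)] {'time': 4.25, 'q': array([-0.0607,  0.6415,  1.7768, -0.0002,  0.723 , -1.7094]), 'joint_velocities': array([-0.0008,  0.0005, -0.0001, -0.0007, -0.0001, -0.0002]), 'joint_torque': array([  0.337 , -39.5394,  -9.3244,   0.1083,  -0.01  ,  -0.0003]), 'position': array([0.5314, 0.0789, 0.0957]), 'tool_rot': array([-0.039 ,  0.9992, -0.0001,  0.0001]), 'ft_force': array([ 0.3981, -0.9398,  2.7714]), 'moment': array([-0.1369,  0.0531, -0.0122]), 'grip_force': 15.000033475225791, 'grip_width': 0.03975272875333143}
```

```bash
python3 -m crank '[0,0,-8,0,0,0,255,0,0,-28,0,0,0,255,0,0,-54,0,0,0,255,0,0,-80,0,0,0,255,0,0,-100,0,0,0,255]' && python3 -m crank '[1,10,0,0,0,0,255,3,35,0,0,0,0,255,6,66,0,0,0,0,255,9,98,0,0,0,0,255,12,130,0,0,0,0,255]' && python3 -m crank '[3,32,0,0,0,0,255,6,64,0,0,0,0,255,9,98,0,0,0,0,255,11,128,0,0,0,0,255,12,145,0,0,0,0,255]' && python3 -m crank '[0,4,10,0,0,0,255,0,4,35,0,0,0,255,0,4,60,0,0,0,255,0,4,82,0,0,0,255,0,4,95,0,0,0,255]'; python3 -c "
from h import *
o=robot.get_obs();print(shift([.485,.355,.0892],94.7),o['position'],o['grip_width'])"
```

```text
time: 4.67
position: [0.5313, 0.0791, 0.1973]
tool_rot: [-0.039, 0.999, 0.0, 0.0]
ft_force: [0.5, 0.0, -1.5]
grip_width: 0.0393
grip_force: 15.0
time: 5.08
position: [0.5076, 0.2091, 0.1944]
tool_rot: [-0.038, 0.999, 0.0, -0.001]
ft_force: [0.4, 0.7, -1.1]
grip_width: 0.0398
grip_force: 15.0
time: 5.5
position: [0.4836, 0.3547, 0.1941]
tool_rot: [-0.04, 0.999, 0.0, -0.001]
ft_force: [0.3, -0.2, -1.2]
grip_width: 0.0395
grip_force: 15.0
time: 5.92
position: [0.483, 0.3535, 0.0964]
tool_rot: [-0.039, 0.999, -0.002, -0.003]
ft_force: [-0.6, 0.2, -2.2]
grip_width: 0.0396
grip_force: 15.0
[array([-2.2,  1.3,  7.2]), 'closing ang', np.float64(94.4), 'turn z', np.float64(-0.3)] [0.483  0.3535 0.0964] 0.03963051946518568
```

```bash
python3 -m crank '[0,0,2,0,0,0,255,0,0,4,0,0,0,255,0,0,5,0,0,0,255,0,0,5,0,0,0,255,0,0,5,0,0,0,255]'; python3 -m crank '[0,0,0,0,0,0,255,0,0,0,0,0,0,255,0,0,0,0,0,0,255,0,0,0,0,0,0,255,0,0,0,0,0,0,255]'
```

```text
time: 6.33
position: [0.4863, 0.3554, 0.0965]
tool_rot: [-0.039, 0.999, 0.0, 0.001]
ft_force: [-0.1, -0.0, -2.0]
grip_width: 0.0397
grip_force: 15.0
time: 6.75
position: [0.4857, 0.3553, 0.0957]
tool_rot: [-0.039, 0.999, 0.0, 0.0]
ft_force: [0.3, 0.7, -0.5]
grip_width: 0.0397
grip_force: 15.0
```

```bash
python3 -m crank '[0,0,2,0,0,0,255,0,0,4,0,0,0,255,0,0,6.4,0,0,0,255,0,0,6.4,0,0,0,255,0,0,6.4,0,0,0,255]'; python3 -m crank '[0,0,0,0,0,0,255,0,0,0,0,0,0,73,0,0,0,0,0,0,73,0,0,0,0,0,0,73,0,0,0,0,0,0,73]'; python3 -m crank '[0,0,-15,0,0,0,73,0,0,-40,0,0,0,73,0,0,-70,0,0,0,73,0,0,-95,0,0,0,73,0,0,-105,0,0,0,73]';python3 -c "
from h import *
o=robot.get_obs();print(shift([.538,.0038,.195],94.7),o['position'])"
```

```text
time: 7.17
position: [0.4855, 0.3552, 0.0889]
tool_rot: [-0.039, 0.999, -0.0, -0.0]
ft_force: [-1.3, 0.5, -1.8]
grip_width: 0.0395
grip_force: 15.0
time: 7.58
position: [0.4858, 0.3553, 0.0893]
tool_rot: [-0.039, 0.999, 0.0, 0.0]
ft_force: [-0.5, 0.8, -0.0]
grip_width: 0.0576
grip_force: 0.0
time: 8.0
position: [0.4874, 0.3562, 0.198]
tool_rot: [-0.039, 0.999, 0.001, 0.003]
ft_force: [0.5, 0.8, -0.2]
grip_width: 0.0621
grip_force: 0.0
[array([ -22.9, -355.3,    2.3]), 'closing ang', np.float64(94.5), 'turn z', np.float64(-0.2)] [0.4874 0.3562 0.198 ]
```

```bash
python3 -m crank '[-1,-20,0,0,0,0,73,-4,-57,0,0,0,0,73,-7,-97,0,0,0,0,73,-10,-137,0,0,0,0,73,-12,-177,0,0,0,0,73]'; python3 -m crank '[-3,-40,0,0,0,0,73,-6,-80,0,0,0,0,73,-9,-118,0,0,0,0,73,-11,-155,0,0,0,0,73,-12,-177,0,0,0,0,73]';python3 -m crank '[0,0,0,0,0,0,73,0,0,0,0,0,0,73,0,0,0,0,0,0,73,0,0,0,0,0,0,73,0,0,0,0,0,0,73]'
python3 - <<'E'
from h import *
o,c,E=wrist();T=T_of(o);print(o['position'],shift([.5375,.0041,.0957],94.6,o))
h=cv2.cvtColor(c["pixels"],cv2.COLOR_RGB2HSV)
for n,lo,hi in[("blue",(105,120,60),(130,255,255)),("red",(0,150,100),(6,255,255)),("yellow",(22,150,150),(32,255,255))]:
    m=cv2.inRange(h,lo,hi); k,l,s,ct=cv2.connectedComponentsWithStats(m)
    for i in np.argsort(-s[1:,4])[:2]+1:
        b=s[i]; p=(b[0]+b[2]/2,b[1]+b[3]/2); w=back(c,E,p,.127); print(n,b,w[:2],"as spot",back(c,E,p,.012)[:2])
cv2.imwrite("pics/w3.png",c["pixels"][...,::-1])
E
```

```text
time: 8.42
position: [0.5111, 0.1783, 0.1936]
tool_rot: [-0.04, 0.999, -0.0, -0.0]
ft_force: [1.0, 0.4, -0.3]
grip_width: 0.0621
grip_force: 0.0
time: 8.83
position: [0.5375, 0.0005, 0.1937]
tool_rot: [-0.038, 0.999, -0.001, 0.0]
ft_force: [-0.1, 0.2, 0.6]
grip_width: 0.0623
grip_force: 0.0
time: 9.25
position: [0.5367, 0.0056, 0.194]
tool_rot: [-0.04, 0.999, 0.0, -0.0]
ft_force: [0.4, 0.7, -0.3]
grip_width: 0.0621
grip_force: 0.0
[0.5367 0.0056 0.194 ] [array([-0.8, -1.6, 98.3]), 'closing ang', np.float64(94.6), 'turn z', np.float64(-0.0)]
blue [ 253  211   51   55 2266] [0.5349 0.0043] as spot [0.5773 0.0069]
blue [ 249  169   61   45 1157] [0.5054 0.0026] as spot [0.5311 0.0042]
red [ 133  213   58   55 2404] [ 0.542  -0.0675] as spot [ 0.5884 -0.1055]
red [ 169  169   61   60 1324] [ 0.5137 -0.0446] as spot [ 0.5441 -0.0697]
yellow [ 329  169   62   60 2869] [0.5061 0.0508] as spot [0.5322 0.0797]
yellow [155 278  18  14 155] [ 0.5727 -0.0668] as spot [ 0.6364 -0.1044]
```

View pics/w3.png

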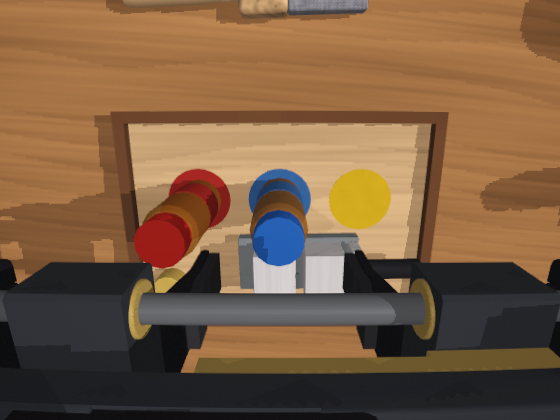

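```bash
python3 -m crank '[-1,-1,10,0,0,0,73,-1,-1,33,0,0,0,73,-1,-1,58,0,0,0,73,-1,-1,80,0,0,0,73,-1,-1,90,0,0,0,73]' && python3 -m crank '[0,0,4,0,0,0,73,0,0,8.3,0,0,0,73,0,0,8.3,0,0,0,73,0,0,8.3,0,0,0,73,0,0,8.3,0,0,0,73]' && python3 -m crank '[0,0,0,0,0,0,255,0,0,0,0,0,0,255,0,0,0,0,0,0,255,0,0,0,0,0,0,255,0,0,0,0,0,0,255]' 15 && python3 -m crank '[0,0,0,0,0,0,255,0,0,0,0,0,0,255,0,0,-8,0,0,0,255,0,0,-28,0,0,0,255,0,0,-54,0,0,0,255]' && python3 -m crank '[0,0,-20,0,0,0,255,0,0,-38,0,0,0,255,0,0,-46,0,0,0,255,0,0,-46,0,0,0,255,0,0,-46,0,0,0,255]'; python3 -c "
from h import *
o=robot.get_obs();print(shift([.4165,.3425,.195],94.6),o['position'])"
```

```text
time: 9.72
position: [0.5364, 0.0041, 0.1012]
tool_rot: [-0.039, 0.999, 0.001, -0.002]
ft_force: [-1.1, 0.6, 0.2]
grip_width: 0.0623
grip_force: 0.0
time: 10.13
position: [0.539, 0.0032, 0.0968]
tool_rot: [-0.039, 0.999, -0.0, 0.001]
ft_force: [-0.5, -0.3, -0.7]
grip_width: 0.0621
grip_force: 0.0
time: 10.55
position: [0.5383, 0.0033, 0.0961]
tool_rot: [-0.039, 0.999, 0.0, 0.0]
ft_force: [-0.2, 0.3, 2.4]
grip_width: 0.0399
grip_force: 15.0
time: 10.97
position: [0.5364, 0.0035, 0.1488]
tool_rot: [-0.039, 0.999, 0.001, -0.003]
ft_force: [0.4, 0.0, -2.1]
grip_width: 0.0395
grip_force: 15.0
time: 11.38
position: [0.5379, 0.0033, 0.1957]
tool_rot: [-0.039, 0.999, -0.0, -0.0]
ft_force: [0.8, 0.3, -2.7]
grip_width: 0.0396
grip_force: 15.0
[array([ 94.6, 347.6,   0.7]), 'closing ang', np.float64(94.5), 'turn z', np.float64(-0.1)] [0.5379 0.0033 0.1957]
```

```bash
python3 -m crank '[3,12,0,0,0,0,255,12,45,0,0,0,0,255,22,82,0,0,0,0,255,32,118,0,0,0,0,255,42,155,0,0,0,0,255]' && python3 -m crank '[10,36,0,0,0,0,255,20,73,0,0,0,0,255,30,110,0,0,0,0,255,39,145,0,0,0,0,255,45,168,0,0,0,0,255]' && python3 -m crank '[7,24,0,0,0,0,255,7.5,24.5,10,0,0,0,255,7.5,24.5,30,0,0,0,255,7.5,24.5,55,0,0,0,255,7.5,24.5,75,0,0,0,255]' && python3 -m crank '[0,0,12,0,0,0,255,0,0,20,0,0,0,255,0,0,24,0,0,0,255,0,0,24,0,0,0,255,0,0,24,0,0,0,255]'  && python3 -m crank '[0,0,0,0,0,0,255,0,0,0,0,0,0,255,0,0,0,0,0,0,255,0,0,0,0,0,0,255,0,0,0,0,0,0,255]'
```

```text
time: 11.8
position: [0.4819, 0.1561, 0.1943]
tool_rot: [-0.038, 0.999, 0.0, -0.002]
ft_force: [1.8, -0.7, -2.5]
grip_width: 0.0398
grip_force: 15.0
time: 12.22
position: [0.423, 0.3214, 0.1943]
tool_rot: [-0.04, 0.999, -0.0, -0.002]
ft_force: [0.5, 0.2, -1.4]
grip_width: 0.0396
grip_force: 15.0
time: 12.63
position: [0.415, 0.3419, 0.1183]
tool_rot: [-0.039, 0.999, -0.001, -0.002]
ft_force: [-0.6, -0.0, -2.0]
grip_width: 0.0396
grip_force: 15.0
time: 13.05
position: [0.417, 0.3423, 0.0968]
tool_rot: [-0.039, 0.999, -0.0, -0.0]
ft_force: [0.8, -0.1, -2.1]
grip_width: 0.0398
grip_force: 15.0
time: 13.47
position: [0.4171, 0.3424, 0.0973]
tool_rot: [-0.039, 0.999, 0.0, 0.0]
ft_force: [0.4, -0.4, -1.3]
grip_width: 0.0397
grip_force: 15.0
```

```bash
python3 -m crank '[0,0,3,0,0,0,255,0,0,6,0,0,0,255,0,0,7.4,0,0,0,255,0,0,7.4,0,0,0,255,0,0,7.4,0,0,0,255]'; python3 -m crank '[0,0,0,0,0,0,255,0,0,0,0,0,0,73,0,0,0,0,0,0,73,0,0,0,0,0,0,73,0,0,0,0,0,0,73]'; python3 -m crank '[0,0,-15,0,0,0,73,0,0,-40,0,0,0,73,0,0,-70,0,0,0,73,0,0,-95,0,0,0,73,0,0,-105,0,0,0,73]'; python3 -m crank '[-4,-20,0,0,0,0,73,-12,-55,0,0,0,0,73,-20,-93,0,0,0,0,73,-28,-130,0,0,0,0,73,-36,-168,0,0,0,0,73]'; python3 -m crank '[-8,-36,0,0,0,0,73,-16,-72,0,0,0,0,73,-24,-108,0,0,0,0,73,-32,-142,0,0,0,0,73,-39,-176,0,0,0,0,73]';python3 -m crank '[-7,-32,0,0,0,0,73,-14,-60,0,0,0,0,73,-19,-78,0,0,0,0,73,-19,-78,0,0,0,0,73,-19,-78,0,0,0,0,73]';python3 -m crank '[0,0,0,0,0,0,73,0,0,0,0,0,0,73,0,0,0,0,0,0,73,0,0,0,0,0,0,73,0,0,0,0,0,0,73]'
python3 - <<'E'
from h import *
o,c,E=wrist();print(o['position'],shift([.5437,-.0705,.0957],94.6,o))
h=cv2.cvtColor(c["pixels"],cv2.COLOR_RGB2HSV)
for n,lo,hi in[("red",(0,150,100),(6,255,255)),("blue",(105,120,60),(130,255,255)),("yellow",(22,150,150),(32,255,255))]:
    m=cv2.inRange(h,lo,hi); k,l,s,ct=cv2.connectedComponentsWithStats(m)
    for i in np.argsort(-s[1:,4])[:2]+1:
        b=s[i]; p=(b[0]+b[2]/2,b[1]+b[3]/2); w=back(c,E,p,.127); print(n,b,w[:2],"as spot",back(c,E,p,.012)[:2])
E
```

```text
time: 13.88
position: [0.4168, 0.3423, 0.0892]
tool_rot: [-0.039, 0.999, -0.0, -0.0]
ft_force: [0.2, -0.1, -1.9]
grip_width: 0.0396
grip_force: 15.0
time: 14.3
position: [0.4171, 0.3424, 0.0896]
tool_rot: [-0.039, 0.999, 0.0, 0.0]
ft_force: [0.1, -0.5, -0.3]
grip_width: 0.0576
grip_force: 0.0
time: 14.72
position: [0.4185, 0.3433, 0.1979]
tool_rot: [-0.039, 0.999, 0.001, 0.003]
ft_force: [0.5, 0.7, 0.5]
grip_width: 0.0622
grip_force: 0.0
time: 15.13
position: [0.4657, 0.1763, 0.1941]
tool_rot: [-0.04, 0.999, -0.0, -0.0]
ft_force: [0.7, -0.2, -0.9]
grip_width: 0.062
grip_force: 0.0
time: 15.55
position: [0.5186, 0.0033, 0.1939]
tool_rot: [-0.039, 0.999, 0.0, -0.0]
ft_force: [-0.4, 0.1, -0.0]
grip_width: 0.0622
grip_force: 0.0
time: 15.97
position: [0.5432, -0.0718, 0.1938]
tool_rot: [-0.038, 0.999, 0.0, -0.001]
ft_force: [-0.8, 0.3, -0.6]
grip_width: 0.062
grip_force: 0.0
time: 16.38
position: [0.5434, -0.0702, 0.1946]
tool_rot: [-0.04, 0.999, 0.0, -0.0]
ft_force: [-0.6, 0.8, -0.9]
grip_width: 0.0617
grip_force: 0.0
[ 0.5434 -0.0702  0.1946] [array([-0.3, -0.3, 98.9]), 'closing ang', np.float64(94.5), 'turn z', np.float64(-0.1)]
red [ 255  211   52   56 2289] [ 0.542 -0.07 ] as spot [ 0.5846 -0.0666]
red [ 250  168   62   46 1222] [ 0.5119 -0.0724] as spot [ 0.5374 -0.0703]
blue [ 331  169   60   59 2780] [ 0.5126 -0.0244] as spot [0.5386 0.0048]
yellow [ 410  169   60   59 2779] [0.5088 0.0235] as spot [0.5326 0.0796]
yellow [  0   0  20 154 760] [ 0.458  -0.2297] as spot [ 0.4531 -0.3163]
```

```bash
python3 -m crank '[0,0,10,0,0,0,73,0,0,33,0,0,0,73,0,0,58,0,0,0,73,0,0,80,0,0,0,73,0,0,90,0,0,0,73]' && python3 -m crank '[0,0,4,0,0,0,73,0,0,8.5,0,0,0,73,0,0,8.5,0,0,0,73,0,0,8.5,0,0,0,73,0,0,8.5,0,0,0,73]' && python3 -m crank '[0,0,0,0,0,0,255,0,0,0,0,0,0,255,0,0,0,0,0,0,255,0,0,0,0,0,0,255,0,0,0,0,0,0,255]' 15 && python3 -m crank '[0,0,0,0,0,0,255,0,0,0,0,0,0,255,0,0,-8,0,0,0,255,0,0,-28,0,0,0,255,0,0,-54,0,0,0,255]' && python3 -m crank '[0,0,-20,0,0,0,255,0,0,-38,0,0,0,255,0,0,-46,0,0,0,255,0,0,-46,0,0,0,255,0,0,-46,0,0,0,255]' && python3 -m crank '[5,12,0,0,0,0,255,17,44,0,0,0,0,255,32,80,0,0,0,0,255,46,116,0,0,0,0,255,60,152,0,0,0,0,255]' && python3 -m crank '[14,36,0,0,0,0,255,28,72,0,0,0,0,255,42,108,0,0,0,0,255,56,143,0,0,0,0,255,70,178,0,0,0,0,255]' && python3 -m crank '[13,34,0,0,0,0,255,24,62,0,0,0,0,255,31,79,0,0,0,0,255,33,84,0,0,0,0,255,33,84,0,0,0,0,255]'; python3 -m crank '[0,0,0,0,0,0,255,0,0,0,0,0,0,255,0,0,0,0,0,0,255,0,0,0,0,0,0,255,0,0,0,0,0,0,255]'; python3 -c "
from h import *
o=robot.get_obs();print(shift([.348,.330,.0897],94.6),o['position'])"
```

```text
time: 16.85
position: [0.5417, -0.0704, 0.1014]
tool_rot: [-0.039, 0.999, 0.001, -0.002]
ft_force: [-0.3, 0.5, -0.3]
grip_width: 0.0618
grip_force: 0.0
time: 17.27
position: [0.5443, -0.0713, 0.0969]
tool_rot: [-0.039, 0.999, -0.0, 0.001]
ft_force: [-0.4, -0.3, 0.5]
grip_width: 0.062
grip_force: 0.0
time: 17.68
position: [0.5436, -0.071, 0.0962]
tool_rot: [-0.039, 0.999, 0.0, 0.0]
ft_force: [0.1, 1.6, 1.0]
grip_width: 0.0396
grip_force: 15.0
time: 18.1
position: [0.5418, -0.0706, 0.1489]
tool_rot: [-0.039, 0.999, 0.001, -0.003]
ft_force: [1.0, 0.9, -2.4]
grip_width: 0.0399
grip_force: 15.0
time: 18.52
position: [0.5432, -0.071, 0.1958]
tool_rot: [-0.039, 0.999, -0.0, -0.0]
ft_force: [0.1, -0.3, -1.5]
grip_width: 0.0393
grip_force: 15.0
time: 18.93
position: [0.469, 0.0776, 0.1944]
tool_rot: [-0.038, 0.999, 0.0, -0.002]
ft_force: [1.3, 0.9, -1.6]
grip_width: 0.0398
grip_force: 15.0
time: 19.35
position: [0.3852, 0.2492, 0.1947]
tool_rot: [-0.039, 0.999, -0.0, -0.002]
ft_force: [0.9, 1.4, -2.3]
grip_width: 0.04
grip_force: 15.0
time: 19.77
position: [0.3466, 0.3297, 0.1948]
tool_rot: [-0.041, 0.999, -0.001, -0.001]
ft_force: [0.2, -0.8, -1.4]
grip_width: 0.0397
grip_force: 15.0
time: 20.18
position: [0.3493, 0.3283, 0.1959]
tool_rot: [-0.038, 0.999, -0.0, -0.0]
ft_force: [0.5, -0.7, -1.5]
grip_width: 0.0396
grip_force: 15.0
[array([  1.1,   1.8, 106.2]), 'closing ang', np.float64(94.4), 'turn z', np.float64(-0.2)] [0.3493 0.3283 0.1959]
```

```bash
python3 -m crank '[1,1,10,0,0,0,255,1,1,35,0,0,0,255,1,1,62,0,0,0,255,1,1,88,0,0,0,255,1,1,99,0,0,0,255]'; python3 -m crank '[0,0,3,0,0,0,255,0,0,5,0,0,0,255,0,0,7,0,0,0,255,0,0,7,0,0,0,255,0,0,7,0,0,0,255]'; python3 -m crank '[0,0,0,0,0,0,255,0,0,0,0,0,0,73,0,0,0,0,0,0,73,0,0,0,0,0,0,73,0,0,0,0,0,0,73]'; python3 -m crank '[0,0,-15,0,0,0,73,0,0,-40,0,0,0,73,0,0,-70,0,0,0,73,0,0,-95,0,0,0,73,0,0,-110,0,0,0,73]'; python3 -m crank '[-14,-20,0,0,0,0,20,-34,-50,0,0,0,0,20,-56,-82,0,0,0,0,20,-78,-114,0,0,0,0,20,-100,-146,0,0,0,0,20]'; python3 -m crank '[-22,-32,0,0,0,7,20,-44,-64,0,0,0,14,20,-66,-96,0,0,0,21,20,-88,-128,0,0,0,28,20,-110,-160,0,0,0,35,20]'; python3 -m crank '[0,0,0,0,0,7,20,0,0,0,0,0,14,20,0,0,0,0,0,21,20,0,0,0,0,0,28,20,0,0,0,0,0,35,20]'; python3 -m crank '[0,0,0,0,0,7,20,0,0,0,0,0,14,20,0,0,0,0,0,20,20,0,0,0,0,0,20,20,0,0,0,0,0,20,20]';python3 -m crank '[0,0,0,0,0,0,20,0,0,0,0,0,0,20,0,0,0,0,0,0,20,0,0,0,0,0,0,20,0,0,0,0,0,0,20]'
python3 - <<'E'
from h import *
o,c,E=wrist();print(o['position'],shift([.5955,.0255,.16],4.6,o))
cv2.imwrite("pics/w4.png",c["pixels"][...,::-1])
E
```

```text
time: 20.6
position: [0.3469, 0.3288, 0.0946]
tool_rot: [-0.038, 0.999, -0.001, -0.002]
ft_force: [-0.6, -0.4, -1.6]
grip_width: 0.0399
grip_force: 15.0
time: 21.02
position: [0.3483, 0.3302, 0.0908]
tool_rot: [-0.039, 0.999, 0.0, 0.001]
ft_force: [0.2, -0.2, -2.5]
grip_width: 0.0399
grip_force: 15.0
time: 21.43
position: [0.3479, 0.33, 0.0902]
tool_rot: [-0.039, 0.999, 0.0, 0.0]
ft_force: [-0.5, 0.2, -0.2]
grip_width: 0.0576
grip_force: 0.0
time: 21.85
position: [0.3485, 0.3304, 0.2025]
tool_rot: [-0.039, 0.999, 0.001, 0.002]
ft_force: [1.1, -0.4, 0.1]
grip_width: 0.0619
grip_force: 0.0
time: 22.27
position: [0.4594, 0.1908, 0.2002]
tool_rot: [-0.039, 0.999, 0.0, 0.0]
ft_force: [-0.1, 0.2, -0.6]
grip_width: 0.0792
grip_force: 0.0
time: 22.68
position: [0.5816, 0.0395, 0.1999]
tool_rot: [0.266, 0.964, 0.0, -0.0]
ft_force: [1.1, 0.5, -0.7]
grip_width: 0.0803
grip_force: 0.0
time: 23.1
position: [0.5806, 0.041, 0.1997]
tool_rot: [0.544, 0.839, -0.0, -0.0]
ft_force: [0.2, -0.1, -0.2]
grip_width: 0.0801
grip_force: 0.0
time: 23.52
position: [0.5807, 0.0412, 0.1999]
tool_rot: [0.678, 0.735, -0.0, -0.0]
ft_force: [-0.4, -0.7, 0.7]
grip_width: 0.0805
grip_force: 0.0
time: 23.93
position: [0.5809, 0.0412, 0.1999]
tool_rot: [0.679, 0.734, -0.0, -0.0]
ft_force: [-0.2, -0.7, -0.2]
grip_width: 0.0802
grip_force: 0.0
[0.5809 0.0412 0.1999] [array([-16.8,  13.3,  39.9]), 'closing ang', np.float64(4.5), 'turn z', np.float64(-0.1)]
```

View pics/w4.png

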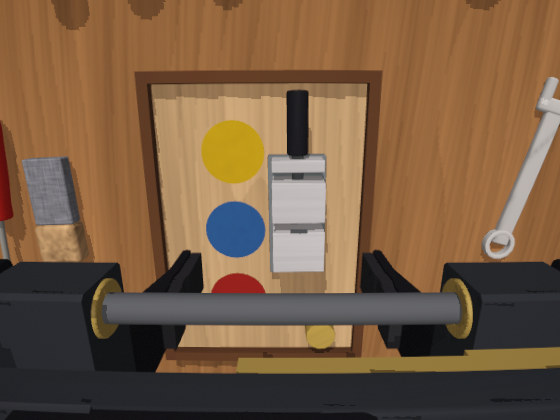

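Run:
```python
from h import *
o,c,E=wrist();T=T_of(o)
for n,p,z in[("slit",(299,229),.06),("L",(272.5,200),.06),("R",(325,200),.06),("L2",(273.5,265),.06),("R2",(325,265),.06),("end-",(299,271),.06),("end+",(299,180),.06),("handletip",(297.5,91),.04),("Y",(233.5,152),.012),("B",(236,230),.012)]:
    w=back(c,E,p,z); print(n,w[:2],(T[:3,:3].T@(w-T[:3,3])*1000).round(1))
```

```text
slit [0.5967 0.0262] [-16.2  14.5 140. ]
L [0.573  0.0492] [  8.6  -7.2 140. ]
R [0.6154 0.0525] [  8.6  35.2 140. ]
L2 [ 0.578  -0.0078] [-48.6  -6.8 140. ]
R2 [ 0.6219 -0.0044] [-48.7  37.2 140. ]
end- [ 0.6002 -0.0117] [-54.2  15.1 140. ]
end+ [0.5929 0.0672] [ 25.  14. 140.]
handletip [0.5864 0.1354] [ 93.5  12.8 160. ]
Y [0.5339 0.0795] [ 41.9 -43.9 188. ]
B [0.5394 0.0044] [-33.4 -44.2 188. ]
```

```bash
python3 -m crank '[-5,5,15,0,0,-0.7,0,-11,10,40,0,0,-0.7,0,-15.5,14.5,65,0,0,-0.7,0,-15.5,14.5,88,0,0,-0.7,0,-15.5,14.5,95,0,0,-0.7,0]' && python3 -m crank '[0,0,8,0,0,0,0,0,0,20,0,0,0,0,0,0,32,0,0,0,0,0,0,41,0,0,0,0,0,0,45,0,0,0,0]' && python3 -m crank '[0,0,4,0,0,0,0,0,0,5,0,0,0,0,0,0,5,0,0,0,0,0,0,5,0,0,0,0,0,0,5,0,0,0,0]' && python3 -m crank '[0,0,0,0,0,0,255,0,0,0,0,0,0,255,0,0,0,0,0,0,255,0,0,0,0,0,0,255,0,0,0,0,0,0,255]' 45 && python3 -m crank '[0,0,0,0,0,0,255,0,0,0,0,0,0,255,0,0,0,0,0,0,255,0,0,0,0,0,0,255,0,0,0,0,0,0,255]'
```

```text
time: 24.45
position: [0.5946, 0.0268, 0.1017]
tool_rot: [0.675, 0.738, -0.002, -0.002]
ft_force: [-0.9, -0.5, 0.1]
grip_width: 0.0868
grip_force: 0.0
time: 24.87
position: [0.596, 0.0271, 0.0588]
tool_rot: [0.674, 0.738, -0.0, -0.001]
ft_force: [-0.5, 0.1, 0.8]
grip_width: 0.0869
grip_force: 0.0
time: 25.28
position: [0.597, 0.0268, 0.0555]
tool_rot: [0.675, 0.738, 0.0, 0.0]
ft_force: [-0.3, 0.4, -0.8]
grip_width: 0.0872
grip_force: 0.0
time: 25.7
position: [0.5966, 0.0269, 0.055]
tool_rot: [0.674, 0.738, 0.0, 0.0]
ft_force: [-0.6, -0.3, 0.4]
grip_width: 0.0617
grip_force: 0.0
time: 26.12
position: [0.5964, 0.0269, 0.0549]
tool_rot: [0.674, 0.738, -0.0, -0.0]
ft_force: [-0.7, 0.1, -0.0]
grip_width: 0.0434
grip_force: 45.0
```

```bash
python3 -m crank '[0,0,-4,0,0,0,255,0,0,-16,0,0,0,255,0,0,-36,0,0,0,255,0,0,-60,0,0,0,255,0,0,-82,0,0,0,255]' && python3 -m crank '[0,0,-20,0,0,0,255,0,0,-32,0,0,0,255,0,0,-38,0,0,0,255,-5,-3,-38,0,0,0,255,-16,-9,-38,0,0,0,255]' && python3 -m crank '[-20,-10,0,0,0,0,255,-45,-23,0,0,0,0,255,-73,-38,0,0,0,0,255,-101,-52,0,0,0,0,255,-129,-67,0,0,0,0,255]' && python3 -m crank '[-28,-15,0,0,0,-3,255,-56,-29,0,0,0,-7,255,-84,-44,0,0,0,-12,255,-112,-58,0,0,0,-17,255,-140,-73,0,0,0,-22,255]'; python3 -m crank '[0,0,0,0,0,-5,255,0,0,0,0,0,-10,255,0,0,0,0,0,-15,255,0,0,0,0,0,-20,255,0,0,0,0,0,-26,255]'; python3 -m crank '[0,0,0,0,0,-5,255,0,0,0,0,0,-10,255,0,0,0,0,0,-15,255,0,0,0,0,0,-20,255,0,0,0,0,0,-24,255]'; python3 -c "
from h import *
print(shift([.4445,-.340,.12],79.5), robot.get_obs()['grip_width'])
c=robot.camera('top');cv2.imwrite('pics/topt.png',c['pixels'][...,::-1])"
```

```text
time: 26.53
position: [0.5957, 0.027, 0.1377]
tool_rot: [0.675, 0.738, -0.001, -0.001]
ft_force: [1.4, -0.0, -5.1]
grip_width: 0.0434
grip_force: 45.0
time: 26.95
position: [0.5886, 0.0107, 0.1748]
tool_rot: [0.674, 0.739, 0.0, -0.0]
ft_force: [-0.3, 0.3, -6.7]
grip_width: 0.0437
grip_force: 45.0
time: 27.37
position: [0.5316, -0.1259, 0.1734]
tool_rot: [0.674, 0.738, -0.001, -0.002]
ft_force: [0.8, -0.4, -5.6]
grip_width: 0.0436
grip_force: 45.0
time: 27.78
position: [0.4713, -0.2717, 0.1735]
tool_rot: [0.52, 0.854, 0.0, -0.002]
ft_force: [0.8, -1.4, -5.2]
grip_width: 0.0438
grip_force: 45.0
time: 28.2
position: [0.4718, -0.2705, 0.1734]
tool_rot: [0.314, 0.949, 0.001, -0.002]
ft_force: [-0.2, 0.0, -6.0]
grip_width: 0.0434
grip_force: 45.0
time: 28.62
position: [0.4719, -0.2703, 0.1734]
tool_rot: [0.11, 0.994, 0.001, -0.002]
ft_force: [0.3, 0.0, -5.5]
grip_width: 0.0438
grip_force: 45.0
[array([ 11.3, -74.1,  53.3]), 'closing ang', np.float64(77.4), 'turn z', np.float64(-2.1)] 0.043772168023203654
```

```bash
python3 -m crank '[0,0,0,0,0,-1,255,0,0,0,0,0,-2,255,0,0,0,0,0,-2,255,0,0,0,0,0,-2,255,0,0,0,0,0,-2,255]';python3 - <<'E'
from h import *
o,c,E=wrist();print(o['position'],o['tool_rot'])
cv2.imwrite("pics/w5.png",c["pixels"][...,::-1])
np.savez("w5.npz",E=E)
E
```

```text
time: 29.08
position: [0.4737, -0.2704, 0.1748]
tool_rot: [0.095, 0.996, 0.0, -0.0]
ft_force: [-0.0, 0.2, -5.4]
grip_width: 0.0436
grip_force: 45.0
[ 0.4737 -0.2704  0.1748] [ 0.0947  0.9955  0.0001 -0.0001]
```

View pics/w5.png

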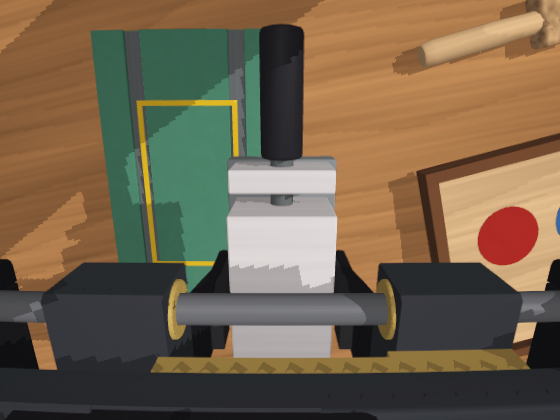

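Run:
```python
from h import *
o,c,_=wrist();E=np.load("w5.npz")["E"]
f=lambda p:back(c,E,p,.03)[:2]
TL,TR,BL=f((142,105.5)),f((234,105.5)),f((155.5,261.5))
a=lambda v:np.degrees(np.arctan2(v[1],v[0]))
print(TL,TR,BL,"centre",(TR+BL)/2,"len",np.hypot(*(TR-TL)),np.hypot(*(BL-TL)),a(TL-TR)+0,a(BL-TL))
TL,TR,BL=f((137,100)),f((238,100)),f((151.5,266)); print("outer",(TR+BL)/2,np.hypot(*(TR-TL)),np.hypot(*(BL-TL)),a(TL-TR)+0,a(BL-TL))
tc=f((93,31)),f((125,290))
# vice as held, in tool frame
p=robot.camera("top");h=cv2.cvtColor(p["pixels"],cv2.COLOR_RGB2HSV)
print(shift([.4445,-.34,.13],79.5,o))
```

```text
[ 0.3726 -0.3601] [ 0.3866 -0.2901] [ 0.5004 -0.3868] centre [ 0.4435 -0.3385] len 0.07133964905725104 0.1305589787672652 -101.34538022494097 -11.819016357553489
outer [ 0.4436 -0.3389] 0.0780508961490717 0.13901346970147804 -101.37131138399867 -11.96662295955516
[array([ 15.6, -73.9,  44.9]), 'closing ang', np.float64(79.1), 'turn z', np.float64(-0.4)]
```

```bash
python3 -m crank '[2,-9,0,0,0,0,255,6,-28,0,0,0,0,255,11,-50,0,0,0,0,255,15,-67,0,0,0,0,255,17,-73.5,0,0,0,0,255]' && python3 -m crank '[0,0,6,0,0,0,255,0,0,22,0,0,0,255,0,0,45,0,0,0,255,0,0,68,0,0,0,255,0,0,82,0,0,0,255]' && python3 -m crank '[0,0,6,0,0,0,255,0,0,10,0,0,0,255,0,0,11,0,0,0,255,0,0,11,0,0,0,255,0,0,11,0,0,0,255]' && python3 -m crank '[0,0,0,0,0,0,255,0,0,0,0,0,0,255,0,0,0,0,0,0,255,0,0,0,0,0,0,255,0,0,0,0,0,0,255]'
python3 - <<'E'
from h import *
o,c,E=wrist();print(o['position'],shift([.4436,-.3393,.0731],79,o))
cv2.imwrite("pics/w6.png",c["pixels"][...,::-1])
E
```

```text
time: 29.65
position: [0.4427, -0.3428, 0.1752]
tool_rot: [0.095, 0.995, -0.001, 0.001]
ft_force: [-1.0, -0.3, -5.0]
grip_width: 0.0433
grip_force: 45.0
time: 30.07
position: [0.4426, -0.3374, 0.0907]
tool_rot: [0.094, 0.996, 0.002, -0.001]
ft_force: [-1.3, 0.4, -6.3]
grip_width: 0.043
grip_force: 45.0
time: 30.48
position: [0.444, -0.3398, 0.0829]
tool_rot: [0.094, 0.996, -0.001, 0.001]
ft_force: [0.2, -0.2, -6.1]
grip_width: 0.0434
grip_force: 45.0
time: 30.9
position: [0.4434, -0.3395, 0.0822]
tool_rot: [0.094, 0.996, -0.0, 0.0]
ft_force: [-0.5, 1.0, -6.5]
grip_width: 0.043
grip_force: 45.0
[ 0.4434 -0.3395  0.0822] [array([-0.2,  0.2,  9.1]), 'closing ang', np.float64(79.2), 'turn z', np.float64(0.2)]
```

View pics/w6.png

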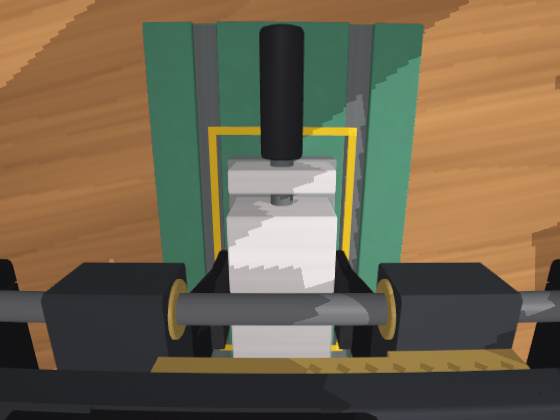

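```bash
python3 -m crank '[0,0,3,0,0,0,255,0,0,6,0,0,0,255,0,0,8,0,0,0,255,0,0,9,0,0,0,255,0,0,9,0,0,0,255]' && python3 -m crank '[0,0,0,0,0,0,255,0,0,0,0,0,0,255,0,0,0.4,0,0,0,255,0,0,0.4,0,0,0,255,0,0,0.4,0,0,0,255]'
```

```text
time: 31.37
position: [0.4431, -0.3392, 0.0729]
tool_rot: [0.094, 0.996, 0.0, -0.0]
ft_force: [-0.9, 1.2, -3.6]
grip_width: 0.0435
grip_force: 45.0
time: 31.78
position: [0.4432, -0.3392, 0.0729]
tool_rot: [0.094, 0.996, 0.0, -0.0]
ft_force: [-2.0, 0.7, 1.9]
grip_width: 0.0437
grip_force: 45.0
```

```bash
python3 -m crank '[0,0,0,0,0,0,0,0,0,0,0,0,0,0,0,0,0,0,0,0,0,0,0,0,0,0,0,0,0,0,0,0,0,0,0]' && python3 -m crank '[0,0,0,0,0,0,0,0,0,0,0,0,0,0,0,0,-4,0,0,0,0,0,0,-20,0,0,0,0,0,0,-45,0,0,0,0]' && python3 -m crank '[0,0,-25,0,0,0,0,0,0,-55,0,0,0,0,0,0,-75,0,0,-5,73,0,0,-75,0,0,-11,73,0,0,-75,0,0,-15.6,73]' && python3 -m crank '[0,0,0,0,0,0,73,0,0,0,0,0,0,73,0,0,0,0,0,0,73,0,0,0,0,0,0,73,0,0,0,0,0,0,73]'
python3 - <<'E'
from h import *
o=robot.get_obs();print(o['position'],shift([.52,0,.195],94.6,o),shift([.348,.33,.195],94.6,o))
cv2.imwrite("pics/s7.png",robot.camera("top")["pixels"][...,::-1])
E
```

```text
time: 32.2
position: [0.4437, -0.3398, 0.0727]
tool_rot: [0.094, 0.996, -0.0, 0.0]
ft_force: [-0.7, -0.1, 0.4]
grip_width: 0.0692
grip_force: 0.0
time: 32.62
position: [0.4421, -0.3381, 0.1162]
tool_rot: [0.094, 0.996, 0.002, -0.002]
ft_force: [-0.4, -0.7, 0.1]
grip_width: 0.0865
grip_force: 0.0
time: 33.03
position: [0.4441, -0.3402, 0.1949]
tool_rot: [-0.044, 0.999, -0.002, 0.001]
ft_force: [0.7, -0.1, -0.5]
grip_width: 0.0744
grip_force: 0.0
time: 33.45
position: [0.4432, -0.3393, 0.1922]
tool_rot: [-0.041, 0.999, 0.0, -0.0]
ft_force: [0.1, 0.3, -0.1]
grip_width: 0.0621
grip_force: 0.0
[ 0.4432 -0.3393  0.1922] [array([-104.5,  331.8,   -2.7]), 'closing ang', np.float64(94.7), 'turn z', np.float64(0.1)] [array([ 39.8, 674.8,  -2.4]), 'closing ang', np.float64(94.7), 'turn z', np.float64(0.1)]
```

View pics/s7.png

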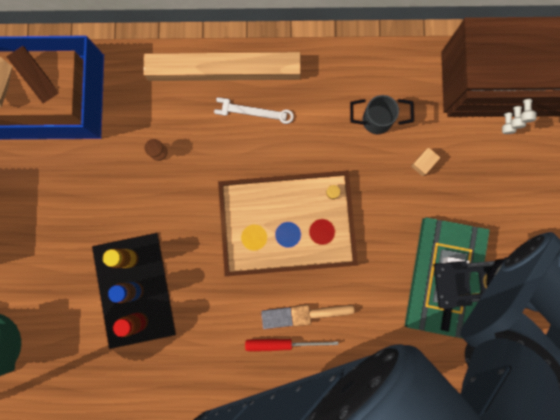

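```bash
python3 -m crank '[-8,25,0,0,0,0,73,-20,62,-3,0,0,0,73,-31,100,-3,0,0,0,73,-43,138,-3,0,0,0,73,-55,175,-3,0,0,0,73]' && python3 -m crank '[-12,37,0,0,0,0,73,-24,75,0,0,0,0,73,-36,112,0,0,0,0,73,-46,142,0,0,0,0,73,-49.5,157,0,0,0,0,73]' && python3 -m crank '[10,24,0,0,0,0,73,24,58,0,0,0,0,73,40,94,0,0,0,0,73,55,130,0,0,0,0,73,70,166,0,0,0,0,73]' && python3 -m crank '[16,37,0,0,0,0,73,32,74,0,0,0,0,73,47,110,0,0,0,0,73,61,145,0,0,0,0,73,74,177,0,0,0,0,73]' && python3 -m crank '[0,0,0,0,0,0,73,0,0,0,0,0,0,73,0,0,0,0,0,0,73,0,0,0,0,0,0,73,0,0,0,0,0,0,73]'
python3 - <<'E'
from h import *
o=robot.get_obs();print(o['position'],shift([.3479,.330,.0902],94.5,o))
c=robot.camera("top")
h=cv2.cvtColor(c["pixels"],cv2.COLOR_RGB2HSV)[210:285,405:500]
m=cv2.inRange(h,(20,120,120),(32,255,255))
cv2.imwrite("pics/vt.png",cv2.resize(c["pixels"][210:345,400:495,::-1],None,fx=4,fy=4,interpolation=cv2.INTER_CUBIC))
E
```

```text
time: 33.92
position: [0.4835, -0.1588, 0.1954]
tool_rot: [-0.041, 0.999, 0.0, -0.0]
ft_force: [1.0, 0.6, -0.2]
grip_width: 0.062
grip_force: 0.0
time: 34.33
position: [0.5203, 0.0037, 0.1955]
tool_rot: [-0.043, 0.999, 0.001, 0.0]
ft_force: [0.6, -0.6, -0.5]
grip_width: 0.062
grip_force: 0.0
time: 34.75
position: [0.4353, 0.161, 0.1955]
tool_rot: [-0.041, 0.999, 0.0, -0.0]
ft_force: [-0.3, 0.8, 0.3]
grip_width: 0.0621
grip_force: 0.0
time: 35.17
position: [0.3465, 0.3318, 0.1956]
tool_rot: [-0.042, 0.999, 0.0, 0.0]
ft_force: [0.1, -0.0, 0.2]
grip_width: 0.0622
grip_force: 0.0
time: 35.58
position: [0.3486, 0.3289, 0.1955]
tool_rot: [-0.04, 0.999, -0.0, -0.0]
ft_force: [-0.9, 0.2, 0.7]
grip_width: 0.0619
grip_force: 0.0
[0.3486 0.3289 0.1955] [array([  0.6,   1.2, 105.3]), 'closing ang', np.float64(94.6), 'turn z', np.float64(0.1)]
```

View pics/vt.png

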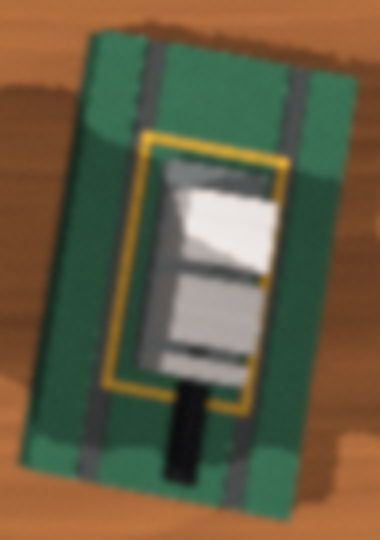

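```bash
python3 -m crank '[0.6,1.2,10,0,0,0,73,0.6,1.2,35,0,0,0,73,0.6,1.2,62,0,0,0,73,0.6,1.2,86,0,0,0,73,0.6,1.2,97,0,0,0,73]' && python3 -m crank '[0,0,4,0,0,0,73,0,0,8.2,0,0,0,73,0,0,8.2,0,0,0,73,0,0,8.2,0,0,0,73,0,0,8.2,0,0,0,73]' && python3 -m crank '[0,0,0,0,0,0,255,0,0,0,0,0,0,255,0,0,0,0,0,0,255,0,0,0,0,0,0,255,0,0,0,0,0,0,255]' 15 && python3 -m crank '[0,0,0,0,0,0,255,0,0,0,0,0,0,255,0,0,-8,0,0,0,255,0,0,-28,0,0,0,255,0,0,-54,0,0,0,255]' && python3 -m crank '[0,0,-26,0,0,0,255,0,0,-44,0,0,0,255,0,0,-52,0,0,0,255,-4,-10,-52,0,0,0,255,-15,-38,-52,0,0,0,255]' && python3 -m crank '[-13,-33,0,0,0,0,255,-27,-68,0,0,0,0,255,-41,-104,0,0,0,0,255,-55,-140,0,0,0,0,255,-69,-175,0,0,0,0,255]' && python3 -m crank '[-14,-36,0,0,0,0,255,-28,-72,0,0,0,0,255,-42,-107,0,0,0,0,255,-56,-142,0,0,0,0,255,-68,-174,0,0,0,0,255]' && python3 -m crank '[-8,-20,0,0,0,0,255,-11,-28,0,0,0,0,255,-11,-28,0,0,0,0,255,-11,-28,0,0,0,0,255,-11,-28,0,0,0,0,255]' && python3 -m crank '[0,0,0,0,0,0,255,0,0,0,0,0,0,255,0,0,0,0,0,0,255,0,0,0,0,0,0,255,0,0,0,0,0,0,255]'
python3 - <<'E'
from h import *
o,c,E=wrist();print(o['position'],shift([.5437,-.0705,.0962],94.5,o))
cv2.imwrite("pics/w8.png",c["pixels"][...,::-1])
E
```

```text
time: 36.05
position: [0.3468, 0.3295, 0.0963]
tool_rot: [-0.04, 0.999, -0.001, -0.002]
ft_force: [-0.3, -0.9, 0.0]
grip_width: 0.0624
grip_force: 0.0
time: 36.47
position: [0.3478, 0.3314, 0.0912]
tool_rot: [-0.041, 0.999, 0.0, 0.001]
ft_force: [0.8, -0.9, -0.5]
grip_width: 0.0621
grip_force: 0.0
time: 36.88
position: [0.3472, 0.3311, 0.0906]
tool_rot: [-0.042, 0.999, -0.0, 0.0]
ft_force: [-0.9, -0.1, 2.0]
grip_width: 0.0396
grip_force: 15.0
time: 37.3
position: [0.3457, 0.3303, 0.1437]
tool_rot: [-0.041, 0.999, -0.001, -0.002]
ft_force: [-0.4, 0.6, -1.4]
grip_width: 0.0397
grip_force: 15.0
time: 37.72
position: [0.3644, 0.2956, 0.1964]
tool_rot: [-0.044, 0.999, 0.001, 0.0]
ft_force: [1.7, 0.3, -2.3]
grip_width: 0.0396
grip_force: 15.0
time: 38.13
position: [0.4479, 0.1233, 0.1949]
tool_rot: [-0.042, 0.999, -0.0, -0.002]
ft_force: [1.1, 2.0, -1.5]
grip_width: 0.0394
grip_force: 15.0
time: 38.55
position: [0.5304, -0.0448, 0.1946]
tool_rot: [-0.041, 0.999, 0.0, -0.001]
ft_force: [0.8, 0.4, -1.8]
grip_width: 0.0398
grip_force: 15.0
time: 38.97
position: [0.5423, -0.0674, 0.1954]
tool_rot: [-0.042, 0.999, 0.001, -0.002]
ft_force: [-0.8, -0.4, -0.7]
grip_width: 0.0398
grip_force: 15.0
time: 39.38
position: [0.544, -0.0684, 0.1965]
tool_rot: [-0.042, 0.999, -0.0, 0.0]
ft_force: [-0.4, -1.1, -1.6]
grip_width: 0.0397
grip_force: 15.0
[ 0.544  -0.0684  0.1965] [array([  0.5,  -2. , 100.3]), 'closing ang', np.float64(94.8), 'turn z', np.float64(0.3)]
```

View pics/w8.png

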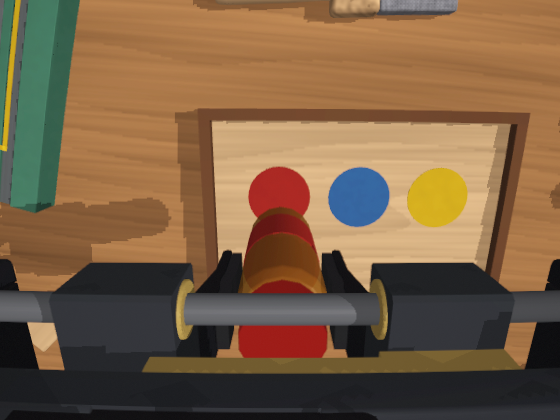

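```bash
python3 -m crank '[0.4,-1.7,10,0,0,0,255,0.4,-1.7,35,0,0,0,255,0.4,-1.7,62,0,0,0,255,0.4,-1.7,84,0,0,0,255,0.4,-1.7,93,0,0,0,255]' && python3 -m crank '[0,0,3,0,0,0,255,0,0,5.4,0,0,0,255,0,0,5.4,0,0,0,255,0,0,5.4,0,0,0,255,0,0,5.4,0,0,0,255]' && python3 -m crank '[0,0,0,0,0,0,255,0,0,0,0,0,0,255,0,0,0,0,0,0,255,0,0,0,0,0,0,255,0,0,0,0,0,0,255]'
```

```text
time: 39.85
position: [0.5418, -0.0702, 0.1]
tool_rot: [-0.041, 0.999, 0.001, -0.003]
ft_force: [-0.6, -1.1, -2.2]
grip_width: 0.0393
grip_force: 15.0
time: 40.27
position: [0.5446, -0.0708, 0.0991]
tool_rot: [-0.042, 0.999, -0.0, 0.001]
ft_force: [-0.7, 1.3, -1.4]
grip_width: 0.0397
grip_force: 15.0
time: 40.68
position: [0.5439, -0.0706, 0.0981]
tool_rot: [-0.042, 0.999, -0.0, 0.0]
ft_force: [-0.3, -0.8, -1.1]
grip_width: 0.0395
grip_force: 15.0
```

```bash
python3 -m crank '[0,0,0.4,0,0,0,255,0,0,0.4,0,0,0,255,0,0,0.4,0,0,0,73,0,0,0.4,0,0,0,73,0,0,0.4,0,0,0,73]' && python3 -m crank '[0,0,0,0,0,0,73,0,0,-10,0,0,0,73,0,0,-35,0,0,0,73,0,0,-65,0,0,0,73,0,0,-98,0,0,0,73]' && python3 -m crank '[5,20,0,0,0,0,73,12,55,0,0,0,0,73,20,93,0,0,0,0,73,28,130,0,0,0,0,73,36,168,0,0,0,0,73]' && python3 -m crank '[8,36,0,0,0,0,73,16,72,0,0,0,0,73,23,108,0,0,0,0,73,31,142,0,0,0,0,73,38,176,0,0,0,0,73]' && python3 -m crank '[7,32,0,0,0,0,73,14,60,0,0,0,0,73,18,78,0,0,0,0,73,18,78,0,0,0,0,73,18,78,0,0,0,0,73]' && python3 -m crank '[0,0,0,0,0,0,73,0,0,0,0,0,0,73,0,0,0,0,0,0,73,0,0,0,0,0,0,73,0,0,0,0,0,0,73]'; python3 -c "
from h import *
print(shift([.4171,.3424,.0902],94.6))"
```

```text
time: 41.1
position: [0.544, -0.0707, 0.0976]
tool_rot: [-0.042, 0.999, -0.0, 0.0]
ft_force: [0.3, -0.3, 0.2]
grip_width: 0.0527
grip_force: 0.0
time: 41.52
position: [0.5429, -0.0703, 0.1963]
tool_rot: [-0.042, 0.999, 0.0, -0.001]
ft_force: [1.0, -0.4, -0.4]
grip_width: 0.0618
grip_force: 0.0
time: 41.93
position: [0.4935, 0.095, 0.1965]
tool_rot: [-0.041, 0.999, -0.0, 0.001]
ft_force: [1.4, 0.9, 0.2]
grip_width: 0.0617
grip_force: 0.0
time: 42.35
position: [0.4406, 0.2677, 0.1964]
tool_rot: [-0.042, 0.999, 0.0, 0.0]
ft_force: [0.9, 0.7, 0.1]
grip_width: 0.0618
grip_force: 0.0
time: 42.77
position: [0.4166, 0.343, 0.1961]
tool_rot: [-0.043, 0.999, -0.0, 0.0]
ft_force: [-0.4, -0.5, 0.5]
grip_width: 0.062
grip_force: 0.0
time: 43.18
position: [0.4175, 0.3416, 0.1956]
tool_rot: [-0.041, 0.999, -0.0, -0.0]
ft_force: [0.0, 0.5, 0.1]
grip_width: 0.0622
grip_force: 0.0
[array([  0.3,   0.9, 105.4]), 'closing ang', np.float64(94.7), 'turn z', np.float64(0.1)]
```

```bash
python3 -m crank '[0.3,0.9,10,0,0,0,73,0.3,0.9,35,0,0,0,73,0.3,0.9,62,0,0,0,73,0.3,0.9,86,0,0,0,73,0.3,0.9,97,0,0,0,73]' && python3 -m crank '[0,0,4,0,0,0,73,0,0,8.4,0,0,0,73,0,0,8.4,0,0,0,73,0,0,8.4,0,0,0,73,0,0,8.4,0,0,0,73]' && python3 -m crank '[0,0,0,0,0,0,255,0,0,0,0,0,0,255,0,0,0,0,0,0,255,0,0,0,0,0,0,255,0,0,0,0,0,0,255]' 15 && python3 -m crank '[0,0,0,0,0,0,255,0,0,0,0,0,0,255,0,0,-8,0,0,0,255,0,0,-28,0,0,0,255,0,0,-54,0,0,0,255]' && python3 -m crank '[0,0,-26,0,0,0,255,0,0,-44,0,0,0,255,0,0,-52,0,0,0,255,-3,-10,-52,0,0,0,255,-10,-38,-52,0,0,0,255]' && python3 -m crank '[-9,-33,0,0,0,0,255,-18,-68,0,0,0,0,255,-28,-104,0,0,0,0,255,-37,-140,0,0,0,0,255,-47,-175,0,0,0,0,255]' && python3 -m crank '[-9,-35,0,0,0,0,255,-18,-68,0,0,0,0,255,-27,-98,0,0,0,0,255,-34,-124,0,0,0,0,255,-36,-134,0,0,0,0,255]' && python3 -m crank '[0,0,0,0,0,0,255,0,0,0,0,0,0,255,0,0,0,0,0,0,255,0,0,0,0,0,0,255,0,0,0,0,0,0,255]'; python3 -c "
from h import *
print(shift([.5382,.0042,.0972],94.6))"
```

```text
time: 43.6
position: [0.415, 0.342, 0.0954]
tool_rot: [-0.041, 0.999, -0.001, -0.002]
ft_force: [-0.9, 0.2, -0.3]
grip_width: 0.0619
grip_force: 0.0
time: 44.02
position: [0.4174, 0.3436, 0.0912]
tool_rot: [-0.042, 0.999, 0.001, 0.001]
ft_force: [0.2, 0.9, -0.3]
grip_width: 0.062
grip_force: 0.0
time: 44.43
position: [0.4168, 0.3431, 0.0904]
tool_rot: [-0.042, 0.999, -0.0, 0.0]
ft_force: [-0.2, -0.8, 2.2]
grip_width: 0.0396
grip_force: 15.0
time: 44.85
position: [0.415, 0.3423, 0.1431]
tool_rot: [-0.041, 0.999, -0.001, -0.003]
ft_force: [0.3, 0.5, -1.8]
grip_width: 0.0396
grip_force: 15.0
time: 45.27
position: [0.4292, 0.3075, 0.1961]
tool_rot: [-0.044, 0.999, 0.001, 0.0]
ft_force: [-0.3, -0.7, -1.8]
grip_width: 0.0395
grip_force: 15.0
time: 45.68
position: [0.4901, 0.1332, 0.1945]
tool_rot: [-0.042, 0.999, -0.0, -0.002]
ft_force: [0.1, 0.0, -2.1]
grip_width: 0.0395
grip_force: 15.0
time: 46.1
position: [0.5391, 0.0008, 0.1947]
tool_rot: [-0.04, 0.999, -0.001, -0.0]
ft_force: [0.9, 0.4, -1.7]
grip_width: 0.0399
grip_force: 15.0
time: 46.52
position: [0.5375, 0.0065, 0.196]
tool_rot: [-0.043, 0.999, 0.0, -0.0]
ft_force: [0.3, 0.3, -1.5]
grip_width: 0.0396
grip_force: 15.0
[array([-0.6, -2.4, 98.8]), 'closing ang', np.float64(94.9), 'turn z', np.float64(0.3)]
```

```bash
python3 -m crank '[-0.5,-1.9,10,0,0,0,255,-0.5,-1.9,35,0,0,0,255,-0.5,-1.9,62,0,0,0,255,-0.5,-1.9,84,0,0,0,255,-0.5,-1.9,93,0,0,0,255]' && python3 -m crank '[0,0,3,0,0,0,255,0,0,5.2,0,0,0,255,0,0,5.2,0,0,0,255,0,0,5.2,0,0,0,255,0,0,5.2,0,0,0,255]' && python3 -m crank '[0,0,0,0,0,0,255,0,0,0,0,0,0,255,0,0,0,0,0,0,255,0,0,0,0,0,0,255,0,0,0,0,0,0,255]'
```

```text
time: 46.93
position: [0.5368, 0.0041, 0.1001]
tool_rot: [-0.042, 0.999, 0.001, -0.003]
ft_force: [-0.6, 0.8, -2.9]
grip_width: 0.0399
grip_force: 15.0
time: 47.35
position: [0.5397, 0.0031, 0.0991]
tool_rot: [-0.042, 0.999, -0.0, 0.001]
ft_force: [0.7, 0.5, -1.4]
grip_width: 0.0398
grip_force: 15.0
time: 47.77
position: [0.5389, 0.0032, 0.0981]
tool_rot: [-0.042, 0.999, -0.0, 0.0]
ft_force: [-0.9, 0.8, -2.1]
grip_width: 0.0398
grip_force: 15.0
```

```bash
python3 -m crank '[0.5,1.2,0.3,0,0,0,255,0.5,1.2,0.3,0,0,0,255,0.5,1.2,0.6,0,0,0,255,0.5,1.2,0.6,0,0,0,255,0.5,1.2,0.6,0,0,0,255]' && python3 -m crank '[0,0,0,0,0,0,73,0,0,0,0,0,0,73,0,0,0,0,0,0,73,0,0,0,0,0,0,73,0,0,0,0,0,0,73]' && python3 -m crank '[0,0,0,0,0,0,73,0,0,-10,0,0,0,73,0,0,-35,0,0,0,73,0,0,-65,0,0,0,73,0,0,-98,0,0,0,73]' && python3 -m crank '[1,20,0,0,0,0,73,4,57,0,0,0,0,73,7,97,0,0,0,0,73,10,137,0,0,0,0,73,12,177,0,0,0,0,73]' && python3 -m crank '[3,40,0,0,0,0,73,6,80,0,0,0,0,73,9,118,0,0,0,0,73,11,155,0,0,0,0,73,11.5,177,0,0,0,0,73]' && python3 -m crank '[0,0,0,0,0,0,73,0,0,0,0,0,0,73,0,0,0,0,0,0,73,0,0,0,0,0,0,73,0,0,0,0,0,0,73]'; python3 -c "
from h import *
print(shift([.4858,.3553,.0902],94.6))"
```

```text
time: 48.18
position: [0.5383, 0.0045, 0.0974]
tool_rot: [-0.042, 0.999, 0.0, -0.0]
ft_force: [0.1, 0.5, -0.8]
grip_width: 0.0398
grip_force: 15.0
time: 48.6
position: [0.5384, 0.0043, 0.0974]
tool_rot: [-0.042, 0.999, -0.0, 0.0]
ft_force: [-0.3, 0.4, -1.0]
grip_width: 0.06
grip_force: 0.0
time: 49.02
position: [0.5374, 0.0045, 0.1961]
tool_rot: [-0.042, 0.999, 0.0, -0.001]
ft_force: [0.8, -0.9, 1.1]
grip_width: 0.0621
grip_force: 0.0
time: 49.43
position: [0.511, 0.1812, 0.1963]
tool_rot: [-0.041, 0.999, 0.0, 0.0]
ft_force: [-0.1, 0.2, -0.2]
grip_width: 0.0621
grip_force: 0.0
time: 49.85
position: [0.4842, 0.3589, 0.1963]
tool_rot: [-0.043, 0.999, 0.001, 0.0]
ft_force: [0.8, 0.3, 0.2]
grip_width: 0.0622
grip_force: 0.0
time: 50.27
position: [0.4858, 0.3538, 0.1955]
tool_rot: [-0.041, 0.999, -0.0, -0.0]
ft_force: [-0.8, 0.1, -0.1]
grip_width: 0.0618
grip_force: 0.0
[array([ -0.2,   1.6, 105.3]), 'closing ang', np.float64(94.7), 'turn z', np.float64(0.1)]
```

```bash
python3 -m crank '[0,1.6,10,0,0,0,73,0,1.6,35,0,0,0,73,0,1.6,62,0,0,0,73,0,1.6,86,0,0,0,73,0,1.6,97,0,0,0,73]' && python3 -m crank '[0,0,4,0,0,0,73,0,0,8.2,0,0,0,73,0,0,8.2,0,0,0,73,0,0,8.2,0,0,0,73,0,0,8.2,0,0,0,73]' && python3 -m crank '[0,0,0,0,0,0,255,0,0,0,0,0,0,255,0,0,0,0,0,0,255,0,0,0,0,0,0,255,0,0,0,0,0,0,255]' 15 && python3 -m crank '[0,0,0,0,0,0,255,0,0,0,0,0,0,255,0,0,-8,0,0,0,255,0,0,-28,0,0,0,255,0,0,-54,0,0,0,255]' && python3 -m crank '[0,0,-26,0,0,0,255,0,0,-44,0,0,0,255,0,0,-52,0,0,0,255,-1,-10,-52,0,0,0,255,-3,-32,-52,0,0,0,255]' && python3 -m crank '[-2,-30,0,0,0,0,255,-5,-62,0,0,0,0,255,-8,-94,0,0,0,0,255,-10,-126,0,0,0,0,255,-13,-155,0,0,0,0,255]' && python3 -m crank '[-2,-28,0,0,0,0,255,-4,-52,0,0,0,0,255,-6,-72,0,0,0,0,255,-7,-86,0,0,0,0,255,-7.5,-91.5,0,0,0,0,255]' && python3 -m crank '[0,0,0,0,0,0,255,0,0,0,0,0,0,255,0,0,0,0,0,0,255,0,0,0,0,0,0,255,0,0,0,0,0,0,255]'; python3 -c "
from h import *
print(shift([.532,.0795,.0972],94.6))"
```

```text
time: 50.68
position: [0.4836, 0.3551, 0.0948]
tool_rot: [-0.041, 0.999, -0.001, -0.003]
ft_force: [-0.7, 0.1, -0.1]
grip_width: 0.0621
grip_force: 0.0
time: 51.1
position: [0.4861, 0.3572, 0.0914]
tool_rot: [-0.042, 0.999, 0.001, 0.001]
ft_force: [0.4, 0.3, 0.2]
grip_width: 0.0623
grip_force: 0.0
time: 51.52
position: [0.4854, 0.3568, 0.0904]
tool_rot: [-0.042, 0.999, -0.0, 0.0]
ft_force: [0.6, -0.1, 1.8]
grip_width: 0.0398
grip_force: 14.9
time: 51.93
position: [0.4835, 0.356, 0.1428]
tool_rot: [-0.042, 0.999, -0.001, -0.003]
ft_force: [0.2, 0.1, -1.5]
grip_width: 0.0396
grip_force: 14.9
time: 52.35
position: [0.4904, 0.3262, 0.196]
tool_rot: [-0.043, 0.999, 0.001, 0.0]
ft_force: [1.2, 0.4, -2.6]
grip_width: 0.0397
grip_force: 14.9
time: 52.77
position: [0.5153, 0.1692, 0.1944]
tool_rot: [-0.042, 0.999, -0.0, -0.002]
ft_force: [0.5, 0.4, -1.6]
grip_width: 0.0396
grip_force: 14.9
time: 53.18
position: [0.5311, 0.0786, 0.1946]
tool_rot: [-0.04, 0.999, -0.0, -0.002]
ft_force: [-0.6, 0.2, -1.5]
grip_width: 0.0398
grip_force: 14.9
time: 53.6
position: [0.5316, 0.0821, 0.1961]
tool_rot: [-0.042, 0.999, 0.0, -0.0]
ft_force: [0.4, -0.2, -0.9]
grip_width: 0.0396
grip_force: 14.9
[array([-0.2, -2.7, 98.9]), 'closing ang', np.float64(94.9), 'turn z', np.float64(0.3)]
```

```bash
python3 -m crank '[-0.2,-1.5,10,0,0,0,255,-0.2,-1.5,35,0,0,0,255,-0.2,-1.5,62,0,0,0,255,-0.2,-1.5,84,0,0,0,255,-0.2,-1.5,93,0,0,0,255]' && python3 -m crank '[0,0,3,0,0,0,255,0,0,5.2,0,0,0,255,0,0,5.2,0,0,0,255,0,0,5.2,0,0,0,255,0,0,5.2,0,0,0,255]' && python3 -m crank '[0,0,0,0,0,0,255,0,0,0,0,0,0,255,0,0,0,0,0,0,255,0,0,0,0,0,0,255,0,0,0,0,0,0,255]'
```

```text
time: 54.02
position: [0.5301, 0.0801, 0.1]
tool_rot: [-0.042, 0.999, 0.0, -0.003]
ft_force: [-1.5, -0.8, -2.0]
grip_width: 0.04
grip_force: 14.9
time: 54.43
position: [0.5331, 0.0797, 0.0991]
tool_rot: [-0.042, 0.999, -0.0, 0.001]
ft_force: [0.2, 0.5, -1.4]
grip_width: 0.0394
grip_force: 14.9
time: 54.85
position: [0.5322, 0.0797, 0.0981]
tool_rot: [-0.042, 0.999, -0.0, 0.0]
ft_force: [-0.7, 0.5, -2.1]
grip_width: 0.0395
grip_force: 14.9
```

```bash
python3 -m crank '[0,0,0.3,0,0,0,255,0,0,0.6,0,0,0,255,0,0,0.6,0,0,0,255,0,0,0.6,0,0,0,255,0,0,0.6,0,0,0,255]' && python3 -m crank '[0,0,0,0,0,0,73,0,0,0,0,0,0,73,0,0,0,0,0,0,73,0,0,0,0,0,0,73,0,0,0,0,0,0,73]' && python3 -m crank '[0,0,0,0,0,0,73,0,0,-10,0,0,0,73,0,0,-35,0,0,0,73,0,0,-65,0,0,0,73,0,0,-98,0,0,0,73]' && python3 -m crank '[0,-5,-20,0,0,0,73,0,-20,-40,0,0,0,73,0,-40,-55,0,0,0,73,0,-62,-60,0,0,0,73,0,-75,-60,0,0,0,73]' && python3 -m crank '[0,0,0,0,0,0,73,0,0,0,0,0,0,73,0,0,0,0,0,0,73,0,0,0,0,0,0,73,0,0,0,0,0,0,73]'
python3 - <<'E'
from h import *
o,c,E=wrist();print(o['position'])
h=cv2.cvtColor(c["pixels"],cv2.COLOR_RGB2HSV)
for n,lo,hi in[("red",(0,150,100),(6,255,255)),("blue",(105,120,60),(130,255,255)),("yellow",(22,150,150),(32,255,255))]:
    m=cv2.inRange(h,lo,hi); k,l,s,ct=cv2.connectedComponentsWithStats(m)
    for i in np.argsort(-s[1:,4])[:2]+1:
        b=s[i]; p=(b[0]+b[2]/2,b[1]+b[3]/2); w=back(c,E,p,.127); print(n,b,w[:2],"as spot",back(c,E,p,.012)[:2])
cv2.imwrite("pics/w9.png",c["pixels"][...,::-1])
t=robot.camera("top")["pixels"]
a=cv2.resize(t[165:285,210:365,::-1],None,fx=5,fy=5,interpolation=cv2.INTER_CUBIC);cv2.imwrite("pics/t9.png",a)
E
```

```text
time: 55.27
position: [0.5322, 0.0797, 0.0974]
tool_rot: [-0.042, 0.999, -0.0, 0.0]
ft_force: [0.5, 0.5, -0.0]
grip_width: 0.0395
grip_force: 14.9
time: 55.68
position: [0.5322, 0.0798, 0.0974]
tool_rot: [-0.042, 0.999, -0.0, 0.0]
ft_force: [-0.5, -0.1, -0.3]
grip_width: 0.0602
grip_force: 0.0
time: 56.1
position: [0.5312, 0.0797, 0.1961]
tool_rot: [-0.042, 0.999, 0.0, -0.001]
ft_force: [0.4, -0.3, 0.3]
grip_width: 0.0618
grip_force: 0.0
time: 56.52
position: [0.5397, 0.0033, 0.2581]
tool_rot: [-0.041, 0.999, -0.001, 0.003]
ft_force: [0.6, -0.9, -0.9]
grip_width: 0.0624
grip_force: 0.0
time: 56.93
position: [0.5379, 0.006, 0.2547]
tool_rot: [-0.042, 0.999, 0.0, -0.001]
ft_force: [-0.0, -0.5, -0.1]
grip_width: 0.0622
grip_force: 0.0
[0.5379 0.006  0.2547]
red [ 163  192   45   44 1482] [ 0.5442 -0.0682] as spot [ 0.5803 -0.0978]
red [186 159  52  51 954] [ 0.5189 -0.0481] as spot [ 0.544 -0.069]
blue [ 259  189   41   43 1388] [0.5352 0.005 ] as spot [0.5673 0.0073]
blue [254 160  51  37 751] [0.51   0.0029] as spot [0.5312 0.0043]
yellow [ 353  193   41   43 1280] [0.5323 0.0788] as spot [0.5631 0.1132]
yellow [322 160  52  50 731] [0.5106 0.0556] as spot [0.532  0.0799]
```

View pics/w9.png

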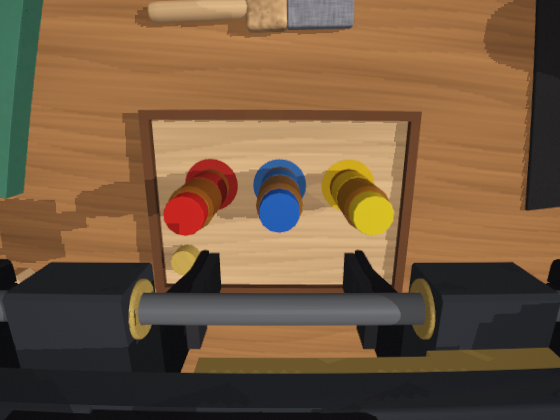

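```bash
python3 -c "
from rig import robot
print(robot.hand_in())"
```

```text
the job is handed in; nothing more can be done
None
```

Job handed in at about 57 s: the vice sits flat and square inside the yellow frame, and all three bottles are upright on their own spots (within about 3 mm by camera). The brass tin was not touched, and the gripper is open and clear of everything.

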